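Fetch the sample jar from behind the reagent bottles and put it on the balance

ROBOT

A 6-joint arm with a two-finger parallel gripper is mounted at the origin on the work surface. World frame = base frame: x ahead of the robot, y to its left, z up, the work surface at z = 0. Lengths are in m, angles in rad, forces in N, time in s.
With the tool pointing down it reaches from about 0.275 to 0.75 m from the base axis. Payload 10.2 kg.
Tool frame: the origin (TCP) lies between the finger pads; the fingertips stand 19 mm ahead of it and the grasp point (between the pads) is the TCP; z points along the fingers, x is the direction in which the jaws open and shut, and the axes are right-handed (so a half turn about z gives the same grasp; the last joint's range is limited). The gripper opens to 85 mm and grips with 20 to 120 N. Pads are 22 mm wide; open, the fingers measure 114 mm over their backs; the gripper's body (76 mm by 85 mm) begins 54 mm behind the grasp point. The pads swing forward as they close: fully open they stand 13 mm farther back than shut.
Start: joints at [0.982, 0.313, 1.498, -0, 1.331, -0.223], TCP at [0.188, 0.49, 0.25] pointing down, gripper open.
Joint ranges: [-2.94, 2.94], [-0.97, 2.17], [0.19, 2.56], [-1.23, 4.37], [0.02, 3.11], [-2.88, 2.88]. Speed limits (rad/s): [2.39, 2.39, 3.01, 3.14, 3.14, 3.14].

INTERFACE

Orientations are given as [roll, pitch, yaw] about the fixed x, y, z axes, in that order (R = Rz(yaw) Ry(pitch) Rx(roll)).
In Python, from workcell import bot, get_image, close_job gives the robot as it stands.
- The arm moves only by the shell command python3 -m jog 'ROWS' [FORCE]. ROWS is JSON, one flat list of numbers, 5 for each row, row after row: the opening, from 0 (shut) to 1 (fully open), then the shift along the tool's x, y, z in m, then the turn about the tool's z in rad. A call has 1 to 10 rows; each row is the pose to reach, as a shift and turn from the pose commanded when the call began, along the tool's axes at that moment; what a row does not reach only later rows make up. A row lasts 1/12 s, in which the tool goes at most 41.7 mm and 7.16 degrees, less where a joint would pass 70% of its speed; a pose out of reach is approached as far as the arm can. A call with a gripper value outside its range is refused whole. The fingers move at their own pace and stop on an object; FORCE is the grip in N (left out, the last holds). Time passes only in rows, so rows that repeat a pose let the fingers close. It gives the time, the measured TCP pose, the force and the opening at its end, in the units of the state.
- bot.sense(): the state, without advancing time (a new reading comes with each control period).
- get_image(name): name is "side" or "top"; returns a dict with "frame" (384x512x3 uint8, blue, green, red), "range_z" (384x512 float32, m along the optical axis (not along the pixel's ray), 0 where there is no reading), "mtx" (3x3 intrinsics, pixels), "world_to_cam" (4x4, takes a point from world to camera coordinates). Camera axes: x right, y up, looking along -z (the intrinsics and any distortion apply to the point x, -y, -z); pixel columns grow to the right and rows downward; lengths in m; the calibration is good to about 2 mm. A picture is of the moment at which its call begins.
- close_job(): hands the job in, once; it reports no verdict.
The state is a dict: "time": time; "joint_positions": joint angles; "joint_velocities": joint speeds; "tau": joint torques, N m; "position": TCP position; "tool_rot": TCP orientation; "contact_force": force on the tool from outside, world axes, zero at the start; "ft_torque": the same for the moment, N m; "grip_width": opening from 0.0 (shut) to 1.0 (fully open).
Only numpy, scipy, OpenCV 4.12 (cv2) and the standard library are available. Lean on these libraries where they do the work, as an engineer would, in place of code of your own. Each camera call takes 0.05 s, during which the arm holds its last target.

TASK

Move the red-, blue- and green-capped bottles from the metal rack into the white side tray, and only when all three stand there take the amber jar with the yellow lid from behind them and set it gently in the middle of the balance pan. Once the jar is on the pan, put each bottle back upright in the middle of the rack spot of its own colour. Knock nothing over and do not shift the small black-capped vial that stands in the side tray.

Things in the scene. Friction and masses are not known exactly. Their poses are not given: they have to be found in the camera images.
- red_bottle: loose white plastic bottle, 117 mm tall, with a red cap and a red band: round body 44 mm in diameter up to 70 mm, shoulder narrowing to 24 mm at 84 mm, then the red cap, 30 mm in diameter, from 84 to 117 mm (grip it by the cap). About 0.14 kg. Origin at the centre of its underside, z up its axis. At the start it stands on the red spot of the rack
- blue_bottle: loose white plastic bottle, 117 mm tall, with a blue cap and a blue band: round body 44 mm in diameter up to 70 mm, shoulder narrowing to 24 mm at 84 mm, then the blue cap, 30 mm in diameter, from 84 to 117 mm (grip it by the cap). About 0.14 kg. Origin at the centre of its underside, z up its axis. At the start it stands on the blue spot of the rack
- green_bottle: loose white plastic bottle, 117 mm tall, with a green cap and a green band: round body 44 mm in diameter up to 70 mm, shoulder narrowing to 24 mm at 84 mm, then the green cap, 30 mm in diameter, from 84 to 117 mm (grip it by the cap). About 0.14 kg. Origin at the centre of its underside, z up its axis. At the start it stands on the green spot of the rack
- jar: loose round amber glass jar with a yellow lid, 48 mm in diameter over its whole height, 55 mm tall, about 0.12 kg. Origin at the centre of its underside, z up. At the start it stands on the metal rack (a low plate 165 x 200 mm, 12 mm thick), behind and between the three taller bottles, whose sides are about 10 to 25 mm from its own: the gripper has no room there until they are gone
- red_spot: the red bottle's own place: flat red disc, 64 mm in diameter and 2 mm thick, fixed on top of the metal rack. Origin at the centre of its underside, so the bottle's underside rests 2 mm above it. Its x and y axes are parallel to the rack's sides, x pointing from the front (robot side) to the back of the rack. Spots are 65 to 130 mm apart
- blue_spot: the blue bottle's own place: flat blue disc, 64 mm in diameter and 2 mm thick, fixed on top of the metal rack. Origin at the centre of its underside, so the bottle's underside rests 2 mm above it. Its x and y axes are parallel to the rack's sides, x pointing from the front (robot side) to the back of the rack. Spots are 65 to 130 mm apart
- green_spot: the green bottle's own place: flat green disc, 64 mm in diameter and 2 mm thick, fixed on top of the metal rack. Origin at the centre of its underside, so the bottle's underside rests 2 mm above it. Its x and y axes are parallel to the rack's sides, x pointing from the front (robot side) to the back of the rack. Spots are 65 to 130 mm apart
- side_tray: fixed white open tray, 165 mm (its x) x 200 mm (its y), walls 4 mm thick and 16 mm high, origin at the centre of its underside, inner floor 4 mm above the origin. Empty but for the black-capped vial near its +y end
- balance: fixed white bench balance with a flat round steel pan 110 mm in diameter; origin on the pan's axis at the underside of the balance, pan surface 45 mm above the origin. The case (165 x 130 mm, 34 mm high) runs from 107 mm in front of the axis (its -x, where the dark display is) to 58 mm behind it
- black_vial: loose small clear glass vial with a black cap, 34 mm in diameter, 54 mm tall, standing in the side tray, to be left alone. Origin at the centre of its underside, z up

How it is judged:
On the way, in this order (a step that is already met when the one before it is completed fails the run):
1. the three bottles stand upright, released, in the side tray while the jar is still where it was (x of red_bottle in the frame of side_tray between -0.066 and 0.066 m and y of red_bottle in the frame of side_tray between -0.083 and 0.083 m and z of red_bottle in the frame of side_tray between 0 and 0.01 m and angle between each of red_bottle, blue_bottle, green_bottle's own z axis and vertical below 0.12 rad and linear speed of each of red_bottle, blue_bottle, green_bottle below 0.03 m/s and contact force between the fingers and red_bottle below 0.5 N and x of blue_bottle in the frame of side_tray between -0.066 and 0.066 m and y of blue_bottle in the frame of side_tray between -0.083 and 0.083 m and z of blue_bottle in the frame of side_tray between 0 and 0.01 m and contact force between the fingers and blue_bottle below 0.5 N and x of green_bottle in the frame of side_tray between -0.066 and 0.066 m and y of green_bottle in the frame of side_tray between -0.083 and 0.083 m and z of green_bottle in the frame of side_tray between 0 and 0.01 m and contact force between the fingers and green_bottle below 0.5 N and distance of jar from where it was at the start of the episode below 0.02 m), for 0.2 s.
2. the jar stands released in the middle of the balance pan while the three bottles are still in the side tray (x of red_bottle in the frame of side_tray between -0.066 and 0.066 m and y of red_bottle in the frame of side_tray between -0.083 and 0.083 m and z of red_bottle in the frame of side_tray between 0 and 0.01 m and angle between each of red_bottle, blue_bottle, green_bottle, jar's own z axis and vertical below 0.12 rad and linear speed of each of red_bottle, blue_bottle, green_bottle, jar below 0.03 m/s and contact force between the fingers and red_bottle below 0.5 N and x of blue_bottle in the frame of side_tray between -0.066 and 0.066 m and y of blue_bottle in the frame of side_tray between -0.083 and 0.083 m and z of blue_bottle in the frame of side_tray between 0 and 0.01 m and contact force between the fingers and blue_bottle below 0.5 N and x of green_bottle in the frame of side_tray between -0.066 and 0.066 m and y of green_bottle in the frame of side_tray between -0.083 and 0.083 m and z of green_bottle in the frame of side_tray between 0 and 0.01 m and contact force between the fingers and green_bottle below 0.5 N and horizontal distance between jar and balance below 0.015 m and z of jar in the frame of balance between 0.041 and 0.05 m and contact force between the fingers and jar below 0.5 N), for 0.2 s.
At the end, for the whole second after the job is handed in: The jar stands upright on the balance pan within 15 mm of its middle; each bottle stands upright on the rack spot of its own colour within 14 mm of its middle (tilts under 0.12 rad); all are at rest and released (horizontal distance between jar and balance below 0.015 m and z of jar in the frame of balance between 0.041 and 0.05 m and angle between each of jar, red_bottle, blue_bottle, green_bottle's own z axis and vertical below 0.12 rad and linear speed of each of jar, red_bottle, blue_bottle, green_bottle below 0.03 m/s and contact force between the fingers and jar below 0.5 N and horizontal distance between red_bottle and red_spot below 0.014 m and z of red_bottle in the frame of red_spot between -0.002 and 0.007 m and contact force between the fingers and red_bottle below 0.5 N and horizontal distance between blue_bottle and blue_spot below 0.014 m and z of blue_bottle in the frame of blue_spot between -0.002 and 0.007 m and contact force between the fingers and blue_bottle below 0.5 N and horizontal distance between green_bottle and green_spot below 0.014 m and z of green_bottle in the frame of green_spot between -0.002 and 0.007 m and contact force between the fingers and green_bottle below 0.5 N); the robot touches nothing.
It fails at once if the black-capped vial is shifted by more than 20 mm or tipped (distance of black_vial from where it was at the start of the episode above 0.02 m or angle between black_vial's own z axis and vertical above 0.3 rad).
It fails at once if a bottle or the jar is knocked over (angle between any of red_bottle, blue_bottle, green_bottle, jar's own z axis and vertical above 0.7 rad).
It fails at once if the jar is dropped (from over about 3 cm) or slammed onto the balance: it comes down on the pan faster than 0.5 m/s (horizontal distance between jar and balance below 0.06 m and z of jar in the frame of balance below 0.075 m and linear speed of jar above 0.5 m/s).
It also fails if it takes over 144 s, if anything falls off the work surface, if the arm or the gripper's body presses on something with over 40 N, if the wrist force passes 120 N, or if a joint passes its speed limit or range.

## Working session

There is one attempt and no reset: what is moved stays moved. The work goes in short steps, Python scripts to look and compute and a shell command to move; the robot and the scene stay as the last step left them, time stands still between calls to the robot, and variables do not carry over. Pictures are saved under pics/ and viewed, and the job is handed in when it is done.

```bash
ls; mkdir -p pics
python3 - <<'E'
from workcell import bot, get_image
import cv2,numpy as np
print(bot.sense())
for n in("side","top"):
    d=get_image(n); cv2.imwrite(f"pics/{n}0.png",d["frame"]); np.savez(f"{n}0.npz",**d); print(n,d["mtx"],d["world_to_cam"])
E
```

```text
pics
{'time': 0.0, 'joint_positions': array([ 9.81617422e-01,  3.13453935e-01,  1.49843349e+00,  1.63740297e-05,
        1.33098098e+00, -2.23402294e-01]), 'joint_velocities': array([ 0.00081652, -0.00212765,  0.00118527, -0.00029152, -0.0013698 ,
       -0.0001066 ]), 'tau': array([ 1.81076421e-04, -4.12261891e+01, -2.59752649e+01, -6.26517658e-05,
        4.02520862e-03, -1.36655325e-05]), 'position': array([0.18765912, 0.49007295, 0.2497344 ]), 'tool_rot': array([-3.14129451e+00,  1.24051765e-03,  1.20501600e+00]), 'contact_force': array([-0.61767945, -1.03925126,  0.12579887]), 'ft_torque': array([-0.00953294, -0.02434635, -0.03773767]), 'grip_width': 1.0023344694352252}
side [[410.76080367   0.         256.00105946]
 [  0.         410.76080367 195.65510602]
 [  0.           0.           1.        ]] [[-0.99416287 -0.10677319  0.01548137  0.52800197]
 [ 0.08714003 -0.71004615  0.6987425  -0.07513496]
 [-0.06361448  0.69601289  0.71520574 -0.92863899]
 [ 0.          0.          0.          1.        ]]
top [[467.27544148   0.         250.64610168]
 [  0.         467.27544148 187.27934891]
 [  0.           0.           1.        ]] [[-0.01470022 -0.99972202  0.01843307  0.00522183]
 [ 0.99273796 -0.01239127  0.11965699 -0.52511971]
 [-0.11939532  0.0200582   0.99264416 -1.08451427]
 [ 0.          0.          0.          1.        ]]
```

View pics/side0.png

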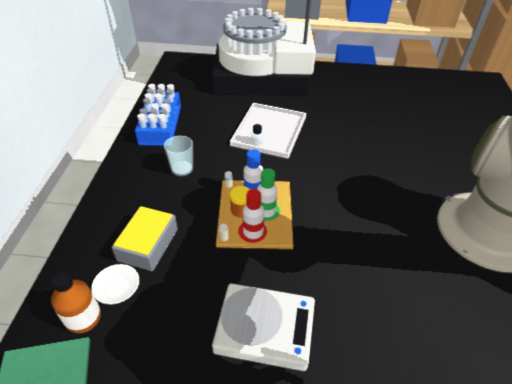

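View pics/top0.png

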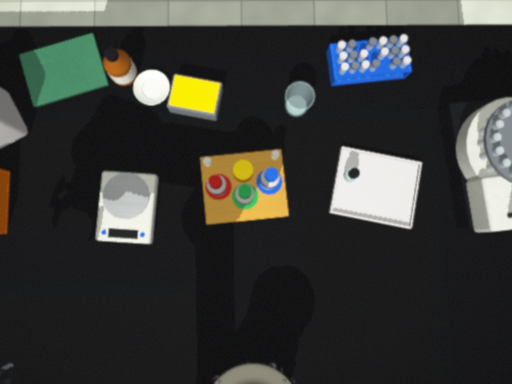

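The side view shows the rack at about (255,213) with the three bottles and the jar behind them. The tray with the vial is at (270,130), and the balance is at (265,325). In the top view the caps are red (216,183), blue (269,176) and green (245,192), with the yellow jar at (243,169), the tray at (376,187), the vial at (353,172) and the pan at (127,197). Two small unlisted vials stand on the back corners of the rack, at (208,160) and (276,155).

```bash
cat > h.py <<'E'
import numpy as np, cv2
def deproj(d,us,vs,zs):
    K=d["mtx"]; T=np.linalg.inv(d["world_to_cam"])
    us,vs,zs=map(np.asarray,(us,vs,zs))
    x=(us-K[0,2])/K[0,0]*zs; y=(vs-K[1,2])/K[1,1]*zs
    P=np.stack([x,-y,-zs,np.ones_like(zs)],-1)
    return (P@T.T)[...,:3]
def cloud(d):
    z=d["range_z"]; v,u=np.mgrid[:z.shape[0],:z.shape[1]]
    P=deproj(d,u,v,z.astype(float)); P[z==0]=np.nan
    return P
def proj(d,p):
    c=d["world_to_cam"]@np.append(p,1); K=d["mtx"]
    return K[0,0]*c[0]/-c[2]+K[0,2], K[1,1]*-c[1]/-c[2]+K[1,2]
E
python3 - <<'E'
import numpy as np,cv2
from h import *
for n in("side","top"):
    d=dict(np.load(f"{n}0.npz")); print(n,list(d))
    P=cloud(d); hsv=cv2.cvtColor(d["frame"],cv2.COLOR_BGR2HSV)
    H,S,V=[hsv[...,i].astype(int) for i in range(3)]
    reg=(P[...,0]>.3)&(P[...,0]<.65)&(abs(P[...,1])<.2)
    for c,m in dict(red=((H<6)|(H>174)),yel=(abs(H-26)<4),green=abs(H-70)<15,blue=abs(H-112)<12).items():
        m=m&(S>120)&reg&(V>60)&(P[...,2]>.02)
        Q=P[m]
        if len(Q)==0: print(c,'none');continue
        zt=np.percentile(Q[:,2],95); t=Q[Q[:,2]>zt-.006]
        print(c,len(Q),'ztop',zt.round(4),'top mean',t.mean(0).round(4),'mid-range',((t.max(0)+t.min(0))/2).round(4),'ext',np.ptp(t,axis=0).round(3))
    c=cv2.resize(d["frame"][130:250,180:450] if n=="top" else d["frame"][90:370,180:330],None,fx=2.9 if n=="top" else 2.1,fy=2.9 if n=="top" else 2.1,interpolation=cv2.INTER_CUBIC)
    cv2.imwrite(f"pics/{n}0z.png",c)
    q=P[(abs(P[...,0]-.47)<.3)]; print('table z',np.nanmedian(P[...,2]))
E
```

```text
side ['frame', 'range_z', 'mtx', 'world_to_cam']
red 377 ztop 0.1304 top mean [0.5288 0.0832 0.1289] mid-range [0.5291 0.0817 0.1284] ext [0.027 0.027 0.008]
yel 256 ztop 0.0671 top mean [0.5675 0.0208 0.0653] mid-range [0.5391 0.0192 0.0829] ext [0.094 0.047 0.044]
green 314 ztop 0.13 top mean [0.5056 0.017  0.1286] mid-range [0.5053 0.0141 0.1285] ext [0.028 0.032 0.009]
blue 313 ztop 0.1298 top mean [ 0.5429 -0.0413  0.1285] mid-range [ 0.5433 -0.0422  0.1275] ext [0.029 0.029 0.007]
table z -0.0017910899134445657
top ['frame', 'range_z', 'mtx', 'world_to_cam']
red 164 ztop 0.1333 top mean [0.5276 0.0778 0.131 ] mid-range [0.5279 0.0783 0.1314] ext [0.026 0.028 0.008]
yel 328 ztop 0.0695 top mean [0.5628 0.0172 0.0669] mid-range [0.563  0.0171 0.0675] ext [0.045 0.044 0.008]
green 139 ztop 0.1335 top mean [0.5057 0.0133 0.1307] mid-range [0.5054 0.0135 0.131 ] ext [0.027 0.024 0.006]
blue 164 ztop 0.1333 top mean [ 0.5421 -0.045   0.1307] mid-range [ 0.5419 -0.0448  0.1319] ext [0.027 0.027 0.008]
table z 3.8952437622197245e-05
```

```bash
sleep 0; ls pics
```

```text
side0.png
side0z.png
top0.png
top0z.png
```

View pics/top0z.png

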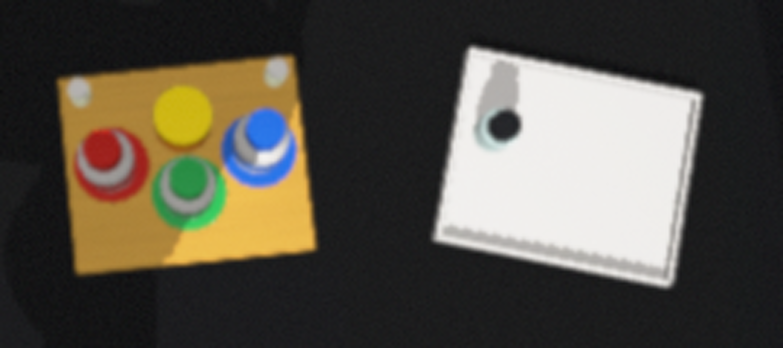

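Run:
```python
import numpy as np,cv2
from h import *
for n in("side","top"):
    d=dict(np.load(f"{n}0.npz")); P=cloud(d); hsv=cv2.cvtColor(d["frame"],cv2.COLOR_BGR2HSV)
    H,S,V=[hsv[...,i].astype(int) for i in range(3)]
    X,Y,Z=P[...,0],P[...,1],P[...,2]
    # rack top
    def rect(m,name):
        m=m.astype(np.uint8); k,l,s,_=cv2.connectedComponentsWithStats(m); i=1+s[1:,4].argmax()
        Q=P[l==i]; r=cv2.minAreaRect(Q[:,:2].astype(np.float32)*1000); print(n,name,len(Q),np.round(r[0],1),np.round(r[1],1),round(r[2],1),'z med',np.median(Q[:,2]).round(4)); return Q
    reg=(X>.4)&(X<.65)&(Y>-.1)&(Y<.17)
    rect(reg&(Z>.005)&(Z<.02)&(S>80),'rack')
    reg=(X>.4)&(X<.75)&(Y>-.45)&(Y<-.12)&(Z<.03)
    rect(reg&(V>120)&(S<60)&(Z>-.005),'tray')
    q=P[reg&(V>120)&(S<60)]; print('tray z hist',np.histogram(q[:,2],bins=np.arange(-.006,.03,.003)))
    reg=(X>.3)&(X<.75)&(Y>.15)&(Y<.42)
    rect(reg&(Z>.015)&(Z<.06)&(V>60),'balance')
    Q=rect(reg&(Z>.039)&(Z<.055),'pan'); print(Q.mean(0).round(4),((Q.max(0)+Q.min(0))/2).round(4),np.ptp(Q,axis=0).round(3))
    m=(X>.4)&(X<.7)&(Y>-.4)&(Y<-.15)&(Z>.045)&(Z<.07); print('vial top',P[m].mean(0).round(4),m.sum(),Z[m].max().round(4))
    m=(X>.4)&(X<.75)&(Y>-.15)&(Y<.18)&(Z>.03)&(S<70)&(V>80)
    # small corner vials
    m=(X>.57)&(X<.65)&(Y>-.1)&(Y<.15)&(Z>.02)&(S<90)
    k,l,s,c=cv2.connectedComponentsWithStats(m.astype(np.uint8))
    for i in range(1,k):
        if s[i,4]>8: q=P[l==i]; print('small',s[i,4],q.mean(0).round(4),q.min(0).round(3),q.max(0).round(3))
```

```text
side rack 2615 [530.8  16.3] [165.  203.9] 5.3 z med 0.0104
side tray 2642 [ 527.2 -318.3] [229.6 175.3] 78.4 z med 0.0025
tray z hist (array([  12,  213, 1341,  494,  136,  136,  211,   58,   11,    9,   11]), array([-0.006, -0.003,  0.   ,  0.003,  0.006,  0.009,  0.012,  0.015,
        0.018,  0.021,  0.024,  0.027]))
side balance 6178 [482.6 296.7] [130.4 164.9] 85.3 z med 0.0341
side pan 2802 [508.  294.7] [107.8 109.1] 4.2 z med 0.0435
[0.5073 0.2968 0.0434] [0.5078 0.2941 0.0436] [0.108 0.109 0.008]
vial top [ 0.5541 -0.2397  0.0536] 75 0.0589
small 91 [ 0.6034 -0.0554  0.0382] [ 0.595 -0.07   0.02 ] [ 0.613 -0.049  0.051]
small 102 [0.5889 0.108  0.0391] [0.581 0.097 0.02 ] [0.597 0.114 0.051]
top rack 3923 [531.1  14.7] [166.5 206. ] 5.2 z med 0.0119
top tray 5514 [ 526.6 -311.4] [208.5 172.1] 78.1 z med 0.0038
tray z hist (array([  23,  345, 1760, 2243,  586,  143,  225,  234,   47,    7,    7]), array([-0.006, -0.003,  0.   ,  0.003,  0.006,  0.009,  0.012,  0.015,
        0.018,  0.021,  0.024,  0.027]))
top balance 3691 [482.8 295. ] [131.6 165.2] 85.4 z med 0.0368
top pan 1707 [507.2 293. ] [108.9 108. ] 1.1 z med 0.0447
[0.5071 0.2927 0.0447] [0.5071 0.293  0.0455] [0.109 0.108 0.013]
vial top [ 0.5529 -0.2441  0.0569] 104 0.0632
small 58 [ 0.6017 -0.0599  0.0441] [ 0.595 -0.068  0.021] [ 0.612 -0.052  0.057]
small 57 [0.5868 0.1014 0.0457] [0.579 0.094 0.022] [0.597 0.11  0.055]
```

View pics/side0z.png

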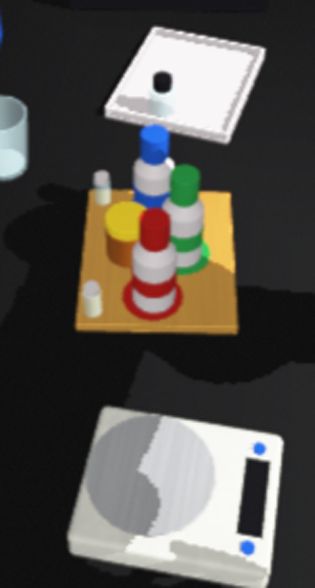

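Run:
```python
import numpy as np,cv2
from h import *
from scipy.optimize import least_squares
init=dict(red=(.528,.078),green=(.506,.013),blue=(.542,-.045))
for n in("side","top"):
    d=dict(np.load(f"{n}0.npz")); P=cloud(d); hsv=cv2.cvtColor(d["frame"],cv2.COLOR_BGR2HSV)
    H,S,V=[hsv[...,i].astype(int) for i in range(3)]
    C=np.linalg.inv(d["world_to_cam"])[:3,3]
    A=P-C; t=(.014-C[2])/A[...,2]; Q=C+A*t[...,None]
    for c,hm in dict(red=((H<7)|(H>173)),green=abs(H-68)<18,blue=abs(H-112)<13).items():
        m=hm&(S>110)&(P[...,2]<.022)&(np.hypot(Q[...,0]-init[c][0],Q[...,1]-init[c][1])<.045)
        q=Q[m][:,:2]
        # outer boundary: max radius in angle bins about running centre
        c0=np.array(init[c])
        for _ in range(8):
            r=q-c0; a=np.arctan2(r[:,1],r[:,0]); R=np.hypot(*r.T); b=((a+np.pi)/(2*np.pi)*36).astype(int)%36
            pts=np.array([q[b==i][R[b==i].argmax()] for i in range(36) if (b==i).sum()>2])
            pts=pts[np.hypot(*(pts-c0).T)>.026]
            s=least_squares(lambda p:np.hypot(*(pts-p[:2]).T)-p[2],[*c0,.032],loss='soft_l1',f_scale=.001); c0=s.x[:2]
        print(n,c,m.sum(),len(pts),s.x.round(4),'rms',np.sqrt((s.fun**2).mean()).round(4))
    # bottle axis (body) from white shoulder points? use sphere-free: points .03<z<.08 of bottle
    for c,i in init.items():
        p=P[(np.hypot(P[...,0]-i[0],P[...,1]-i[1])<.03)&(P[...,2]>.03)&(P[...,2]<.083)]
        s=least_squares(lambda k:np.hypot(*(p[:,:2]-k[:2]).T)-.022,[*i],loss='soft_l1',f_scale=.001)
        print('   body',c,len(p),s.x.round(4))
```

```text
side red 157 24 [0.5309 0.0806 0.03  ] rms 0.0006
side green 64 12 [0.5083 0.0161 0.0307] rms 0.0006Traceback (most recent call last):
  File "<stdin>", line 18, in <module>
ValueError: operands could not be broadcast together with shapes (0,) (2,)
```

Run:
```python
import numpy as np,cv2
from h import *
from scipy.optimize import least_squares
init=dict(red=(.528,.078),green=(.506,.013),blue=(.542,-.045))
for n in("side","top"):
    d=dict(np.load(f"{n}0.npz")); P=cloud(d); hsv=cv2.cvtColor(d["frame"],cv2.COLOR_BGR2HSV)
    H,S,V=[hsv[...,i].astype(int) for i in range(3)]
    C=np.linalg.inv(d["world_to_cam"])[:3,3]
    A=P-C; t=(.014-C[2])/A[...,2]; Q=C+A*t[...,None]
    for c,hm in dict(red=((H<7)|(H>173)),green=abs(H-68)<18,blue=abs(H-112)<13).items():
        m=hm&(S>110)&(P[...,2]<.022)&(np.hypot(Q[...,0]-init[c][0],Q[...,1]-init[c][1])<.045)
        q=Q[m][:,:2]
        c0=np.array(init[c])
        try:
          for _ in range(8):
            r=q-c0; a=np.arctan2(r[:,1],r[:,0]); R=np.hypot(*r.T); b=((a+np.pi)/(2*np.pi)*36).astype(int)%36
            pts=np.array([q[b==i][R[b==i].argmax()] for i in range(36) if (b==i).sum()>2])
            pts=pts[np.hypot(*(pts-c0).T)>.026]
            s=least_squares(lambda p:np.hypot(*(pts-p[:2]).T)-.0315,[*c0],loss='soft_l1',f_scale=.001); c0=s.x[:2]
          print(n,c,m.sum(),len(pts),s.x.round(4),'rms',np.sqrt((s.fun**2).mean()).round(4))
        except Exception as e: print(n,c,m.sum(),e)
    for c,i in init.items():
        p=P[(np.hypot(P[...,0]-i[0],P[...,1]-i[1])<.03)&(P[...,2]>.03)&(P[...,2]<.068)]
        s=least_squares(lambda k:np.hypot(*(p[:,:2]-k[:2]).T)-.022,[*i],loss='soft_l1',f_scale=.001)
        print('   body',c,len(p),s.x.round(4))
    i=(.563,.017);p=P[(np.hypot(P[...,0]-i[0],P[...,1]-i[1])<.028)&(P[...,2]>.02)&(P[...,2]<.06)]
    s=least_squares(lambda k:np.hypot(*(p[:,:2]-k[:2]).T)-.024,[*i],loss='soft_l1',f_scale=.001); print('  jar',len(p),s.x.round(4))
    # tray floor region outline with z=.016 rim: rim points
    m=(P[...,0]>.4)&(P[...,0]<.75)&(P[...,1]>-.47)&(P[...,1]<-.12)&(P[...,2]>.011)&(P[...,2]<.022)&(V>120)&(S<60)
    r=cv2.minAreaRect(P[m][:,:2].astype(np.float32)*1000);print('rim',np.round(r[0],1),np.round(r[1],1),r[2])
```

```text
side red 157 23 [0.5308 0.0789] rms 0.0014
side green 64 12 [0.5088 0.0156] rms 0.0006
side blue 0 operands could not be broadcast together with shapes (0,) (2,) 
   body red 243 [0.5289 0.0795]
   body green 160 [0.5059 0.0146]
   body blue 145 [ 0.5431 -0.0447]
  jar 169 [0.5635 0.0178]
rim [ 525.2 -305.5] [205.5 165.7] 77.74381256103516
top red 143 23 [0.5328 0.0783] rms 0.0018
top green 149 23 [0.5083 0.0122] rms 0.0015
top blue 152 23 [ 0.5439 -0.0476] rms 0.0014
   body red 38 [0.5283 0.0786]
   body green 25 [0.5052 0.0138]
   body blue 41 [ 0.5425 -0.0453]
  jar 38 [0.5637 0.0172]
rim [ 559.4 -247.6] [377.1 218.3] 59.41133499145508
```

```bash
cat >> h.py <<'E'
def shift(s,x,y,z,yaw=None):
    """tool-frame shift & turn from state s to world target"""
    from scipy.spatial.transform import Rotation as Ro
    R=Ro.from_euler('xyz',s["tool_rot"]); d=R.inv().apply(np.array([x,y,z])-s["position"])
    cur=s["tool_rot"][2]; t=0 if yaw is None else (cur-yaw+np.pi)%(2*np.pi)-np.pi
    print("shift",d.round(4),"turn",round(t,3),"pos",s["position"].round(4),"rot",s["tool_rot"].round(4),"grip",round(s["grip_width"],3),"t",round(s["time"],2))
TRAY=np.array([.5265,-.310]); TYAW=-.19
def tray(x,y):
    c,s=np.cos(TYAW),np.sin(TYAW); return TRAY+np.array([c*x-s*y,s*x+c*y])
E
python3 - <<'E'
from h import *; from workcell import bot
d=dict(np.load("top0.npz"))
us=np.array([341.4,422.1,411.7,329.7]);vs=np.array([146.6,162.8,229,212.8])
C=np.linalg.inv(d["world_to_cam"])[:3,3]
A=deproj(d,us,vs,np.ones(4))-C; Q=C+A*((.016-C[2])/A[:,2])[:,None]
print(Q.round(4),Q.mean(0)); e=Q[0]-Q[1];print(np.arctan2(-e[0],e[1]),np.linalg.norm(e[:2]),np.linalg.norm(Q[0]-Q[3]))
print(tray(.045,-.06),tray(-.045,-.06),tray(0,0))
shift(bot.sense(),.543,-.045,.25,.09)
E
```

```text
[[ 0.6249 -0.2267  0.016 ]
 [ 0.5823 -0.4239  0.016 ]
 [ 0.4208 -0.3891  0.016 ]
 [ 0.4626 -0.1921  0.016 ]] [ 0.52263603 -0.30794456  0.016     ]
-0.21273899000824842 0.20178865896112536 0.16589678348724174
[ 0.55935866 -0.3774189 ] [ 0.47097828 -0.3604216 ] [ 0.5265 -0.31  ]
shift [-3.726e-01  5.232e-01  1.000e-04] turn 1.115 pos [0.1877 0.4901 0.2498] rot [-3.1413e+00  1.2000e-03  1.2050e+00] grip 0.997 t 0.1
```

```bash
sed -i 's/TRAY=np.array.*/TRAY=np.array([.524,-.309]); TYAW=-.212/' h.py
python3 -m jog '[1,-0.0373,0.0523,0,0.1115, 1,-0.0745,0.1046,0,0.223, 1,-0.1118,0.157,0,0.3345, 1,-0.149,0.2093,0,0.446, 1,-0.1863,0.2616,0,0.5575, 1,-0.2236,0.3139,0,0.669, 1,-0.2608,0.3662,0,0.7805, 1,-0.2981,0.4186,0,0.892, 1,-0.3353,0.4709,0,1.0035, 1,-0.3726,0.5232,0,1.115]' 60
python3 -c "
from h import *; from workcell import bot
shift(bot.sense(),.543,-.045,.25,.09)"
```

```text
time: 0.93
position: [0.4189, 0.1412, 0.2502]
tool_rot: [-3.142, 0.0, 0.084]
contact_force: [0.3, -0.2, 0.6]
grip_width: 0.999
shift [0.108  0.196  0.0002] turn -0.006 pos [0.4189 0.1412 0.2502] rot [-3.1415e+00  1.0000e-04  8.4400e-02] grip 0.999 t 0.93
```

```bash
python3 -m jog '[0.7,0.03,0.03,0,0, 0.7,0.05,0.06,0,0, 0.7,0.07,0.095,0,0, 0.7,0.09,0.13,0,0, 0.7,0.1,0.165,0,0, 0.7,0.108,0.19,0,0, 0.7,0.108,0.196,0,0, 0.7,0.108,0.196,0,0, 0.7,0.108,0.196,0,0]' 60
python3 - <<'E'
from h import *; from workcell import bot,get_image
s=bot.sense();shift(s,.543,-.045,.117,.09)
for n in("side","top"):
    d=get_image(n); np.savez(f"{n}1.npz",**d)
    u,v=proj(d,np.array([.543,-.045,.131]));print(n,u,v,proj(d,s["position"]))
    u,v=int(u),int(v);f=d["frame"];y0=max(v-75,0);x0=max(0,u-100);cv2.imwrite(f"pics/{n}1.png",cv2.resize(f[y0:y0+140,x0:x0+190],None,fx=4,fy=4,interpolation=cv2.INTER_CUBIC));print(x0,y0)
E
```

```text
time: 1.68
position: [0.5431, -0.0417, 0.25]
tool_rot: [-3.141, 0.001, 0.09]
contact_force: [-0.9, 0.1, 0.2]
grip_width: 0.705
shift [-0.0003  0.0034  0.133 ] turn -0.0 pos [ 0.5431 -0.0417  0.25  ] rot [-3.141e+00  7.000e-04  8.990e-02] grip 0.705 t 1.68
side 253.72310670328434 152.03077200635784 (np.float64(254.19647466104323), np.float64(106.51233093568271))
153 77
top 271.09286271996837 173.46109867780393 (np.float64(273.2061301520215), np.float64(164.25583051059584))
171 98
```

View pics/side1.png

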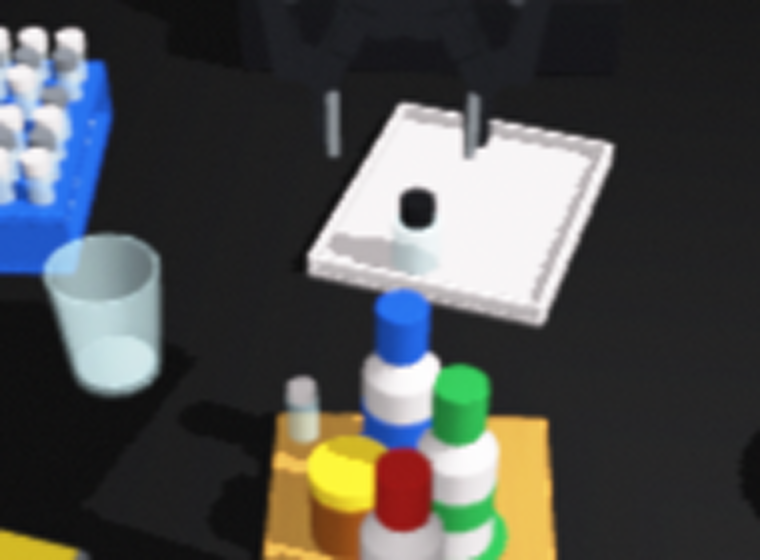

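View pics/top1.png

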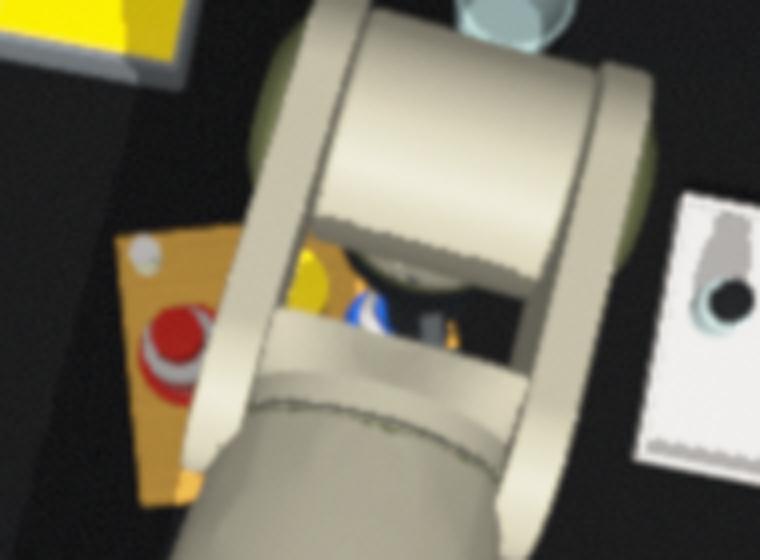

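The side view shows the two pads at columns 236 and 271, rows 100–116, centred on the projected TCP at (254,107). The blue cap top is at (254,152), directly below.

Run:
```python
from h import *
d=dict(np.load("side1.npz")); P=cloud(d)
for u in (235,236,237,270,271,272):
    print(u,P[102:117:3,u].round(4).tolist())
```

```text
235 [[0.5788, -0.0257, 0.2676], [0.5791, -0.0268, 0.2601], [0.5796, -0.0291, 0.2517], [0.5797, -0.0286, 0.2451], [0.6352, -0.3785, -0.0047]]
236 [[0.5765, -0.0239, 0.269], [0.5767, -0.0241, 0.2621], [0.5771, -0.0261, 0.254], [0.5774, -0.0271, 0.2463], [0.5773, -0.0252, 0.2406]]
237 [[0.5748, -0.0253, 0.2682], [0.5754, -0.0284, 0.2594], [0.5751, -0.0255, 0.2545], [0.5756, -0.028, 0.2459], [0.575, -0.0237, 0.2418]]
270 [[0.5115, -0.0297, 0.2707], [0.5114, -0.0322, 0.2624], [0.5111, -0.0325, 0.2554], [0.5107, -0.0303, 0.25], [0.5105, -0.0318, 0.242]]
271 [[0.5097, -0.0324, 0.2692], [0.5094, -0.0314, 0.2631], [0.5091, -0.031, 0.2566], [0.5089, -0.0326, 0.2486], [0.5086, -0.0336, 0.241]]
272 [[0.5078, -0.0324, 0.2693], [0.5075, -0.0316, 0.2631], [0.5072, -0.032, 0.2561], [0.5069, -0.0323, 0.249], [0.5067, -0.0334, 0.2413]]
```

```bash
python3 -m jog '[0.7,0,0.004,0.03,0, 0.7,0,0.004,0.06,0, 0.7,0,0.004,0.085,0, 0.7,0,0.004,0.105,0, 0.7,0,0.004,0.12,0, 0.7,0,0.004,0.128,0, 0.7,0,0.004,0.133,0, 0.7,0,0.004,0.133,0]' 60
python3 - <<'E'
from h import *; from workcell import bot,get_image
s=bot.sense();shift(s,.543,-.0455,.117,.09)
d=get_image("side"); cv2.imwrite("pics/side2.png",cv2.resize(d["frame"][80:230,170:330],None,fx=4,fy=4,interpolation=cv2.INTER_CUBIC))
E
```

```text
time: 2.45
position: [0.5437, -0.0457, 0.1171]
tool_rot: [-3.141, 0.0, 0.091]
contact_force: [-0.9, -0.4, 0.6]
grip_width: 0.698
shift [-0.0006 -0.0002  0.0001] turn 0.001 pos [ 0.5437 -0.0457  0.1171] rot [-3.1414e+00  5.0000e-04  9.0900e-02] grip 0.698 t 2.45
```

View pics/side2.png

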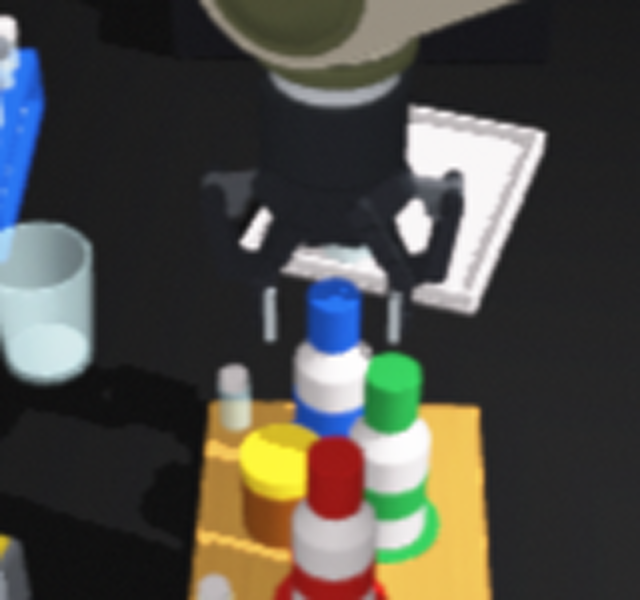

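The blue cap at zoom (333,312) sits centred between the pads at columns 270 and 395, and the pads cover the cap's height. I'll close and lift.

```bash
python3 -m jog '[0.5,0,0,0,0, 0.3,0,0,0,0, 0.2,0,0,0,0, 0.1,0,0,0,0, 0,0,0,0,0, 0,0,0,0,0, 0,0,0,0,0, 0,0,0,0,0]' 60
python3 -m jog '[0,0,0,-0.003,0, 0,0,0,-0.01,0, 0,0,0,-0.025,0, 0,0,0,-0.045,0, 0,0,0,-0.065,0, 0,0,0,-0.08,0, 0,0,0,-0.088,0, 0,0,0,-0.09,0, 0,0,0,-0.09,0]'
python3 - <<'E'
from h import *; from workcell import bot,get_image
s=bot.sense();x,y=tray(.045,-.06);shift(s,x,y,.207,-.212)
d=get_image("side"); cv2.imwrite("pics/side3.png",cv2.resize(d["frame"][50:230,150:330],None,fx=3,fy=3,interpolation=cv2.INTER_CUBIC))
E
```

```text
time: 3.17
position: [0.5441, -0.0465, 0.1183]
tool_rot: [3.141, -0.001, 0.09]
contact_force: [-2.0, -0.1, 7.1]
grip_width: 0.332
time: 3.92
position: [0.5438, -0.0463, 0.2073]
tool_rot: [3.142, -0.0, 0.09]
contact_force: [-0.1, -0.1, -1.2]
grip_width: 0.335
shift [-0.0182  0.3305  0.0004] turn 0.302 pos [ 0.5438 -0.0463  0.2073] rot [ 3.1415e+00 -2.0000e-04  9.0100e-02] grip 0.335 t 3.92
```

View pics/side3.png

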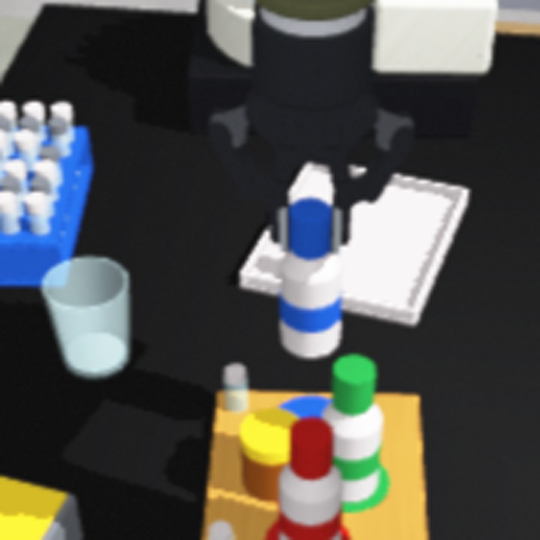

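The blue bottle hangs upright at zoom (310,290) with its spot uncovered, so I'll carry it to the tray.

```bash
python3 -m jog '[0,-0.001,0.01,0,0.02, 0,-0.002,0.03,0,0.05, 0,-0.004,0.06,0,0.08, 0,-0.006,0.095,0,0.12, 0,-0.008,0.13,0,0.15, 0,-0.01,0.165,0,0.18, 0,-0.012,0.2,0,0.21, 0,-0.014,0.235,0,0.24, 0,-0.016,0.268,0,0.27, 0,-0.018,0.296,0,0.302]'
python3 -m jog '[0,0,0.018,0,0, 0,0,0.028,0,0, 0,0,0.033,0,0, 0,0,0.0345,0,0, 0,0,0.0345,0,0, 0,0,0.0345,0,0]'
python3 - <<'E'
from h import *; from workcell import bot,get_image
s=bot.sense();x,y=tray(.045,-.06);shift(s,x,y,.107,-.212)
E
```

```text
time: 4.8
position: [0.5515, -0.3457, 0.2059]
tool_rot: [-3.141, 0.002, -0.216]
contact_force: [1.3, -0.1, -0.4]
grip_width: 0.335
time: 5.3
position: [0.5456, -0.3753, 0.2075]
tool_rot: [-3.141, -0.0, -0.211]
contact_force: [0.6, -0.1, -1.4]
grip_width: 0.329
shift [ 0.0099 -0.0002  0.1005] turn 0.001 pos [ 0.5456 -0.3753  0.2075] rot [-3.1414 -0.     -0.2105] grip 0.329 t 5.3
```

```bash
python3 -m jog '[0,0.005,0,0.005,0, 0,0.01,0,0.02,0, 0,0.01,0,0.04,0, 0,0.01,0,0.06,0, 0,0.01,0,0.075,0, 0,0.01,0,0.085,0, 0,0.01,0,0.091,0, 0,0.01,0,0.094,0, 0,0.01,0,0.096,0, 0,0.01,0,0.096,0]'
python3 -m jog '[0,0,0,0.001,0, 0,0,0,0.002,0, 0,0,0,0.003,0, 0,0,0,0.003,0]'
python3 - <<'E'
from h import *; from workcell import bot,get_image
s=bot.sense();x,y=tray(.045,-.06);shift(s,x,y,.107,-.212); print(s["contact_force"])
d=get_image("side"); cv2.imwrite("pics/side4.png",cv2.resize(d["frame"][30:230,170:330],None,fx=3.5,fy=3,interpolation=cv2.INTER_CUBIC))
E
```

```text
time: 6.13
position: [0.5552, -0.3787, 0.1116]
tool_rot: [3.141, -0.001, -0.212]
contact_force: [0.5, 0.1, -1.1]
grip_width: 0.336
time: 6.47
position: [0.5551, -0.3786, 0.1084]
tool_rot: [3.141, -0.0, -0.212]
contact_force: [0.4, 0.0, -1.3]
grip_width: 0.335
shift [-0.0001 -0.0015  0.0014] turn -0.0 pos [ 0.5551 -0.3786  0.1084] rot [ 3.1414e+00 -4.0000e-04 -2.1200e-01] grip 0.335 t 6.47
[ 0.35077937  0.01640054 -1.27015921]
```

View pics/side4.png

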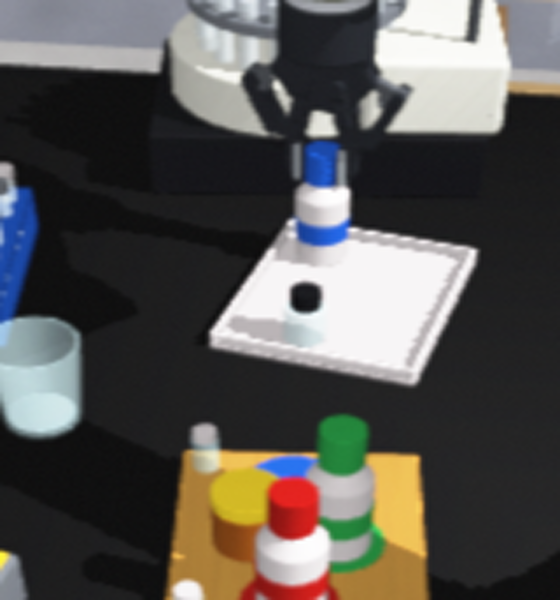

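The bottle is over the far end of the tray, upright at zoom (322,205), and clear of the vial at (305,315). I'll lower it gently until it touches.

```bash
python3 -m jog '[0,0,0,0.0005,0, 0,0,0,0.001,0, 0,0,0,0.001,0]'
python3 -m jog '[0,0,0,0.0005,0, 0,0,0,0.001,0, 0,0,0,0.001,0]'
```

```text
time: 6.77
position: [0.5551, -0.3788, 0.1084]
tool_rot: [3.141, -0.001, -0.212]
contact_force: [-2.0, 1.0, 5.5]
grip_width: 0.332
time: 7.02
position: [0.5552, -0.3789, 0.1083]
tool_rot: [3.14, -0.001, -0.212]
contact_force: [-4.9, 2.7, 12.0]
grip_width: 0.337
```

```bash
python3 -m jog '[0,0,0,-0.001,0, 0,0,0,-0.0015,0, 0.4,0,0,-0.0015,0, 0.5,0,0,-0.0015,0, 0.6,0,0,-0.0015,0, 0.7,0,0,-0.0015,0, 0.7,0,0,-0.0015,0]'
python3 -m jog '[0.7,0,0,-0.015,0, 0.7,0,0,-0.045,0, 0.7,0,0,-0.08,0, 0.7,0,0,-0.11,0, 0.7,0,0,-0.125,0]'
python3 - <<'E'
from h import *; from workcell import bot,get_image
s=bot.sense();shift(s,.5058,.0137,.235,.09)
E
```

```text
time: 7.6
position: [0.555, -0.3786, 0.1076]
tool_rot: [-3.141, 0.0, -0.212]
contact_force: [0.2, 0.7, -0.1]
grip_width: 0.697
time: 8.02
position: [0.5556, -0.3791, 0.2374]
tool_rot: [3.138, -0.005, -0.212]
contact_force: [-0.7, -0.5, 1.1]
grip_width: 0.699
shift [-0.1313 -0.3735  0.0006] turn -0.302 pos [ 0.5556 -0.3791  0.2374] rot [ 3.1385 -0.005  -0.2119] grip 0.699 t 8.02
```

```bash
python3 -m jog '[0.7,-0.013,-0.037,0,-0.03, 0.7,-0.026,-0.075,0,-0.06, 0.7,-0.039,-0.112,0,-0.09, 0.7,-0.052,-0.149,0,-0.12, 0.7,-0.065,-0.187,0,-0.15, 0.7,-0.078,-0.224,0,-0.18, 0.7,-0.091,-0.261,0,-0.21, 0.7,-0.104,-0.3,0,-0.24, 0.7,-0.118,-0.336,0,-0.27, 0.7,-0.1313,-0.3735,0,-0.302]'
python3 -m jog '[0.7,0,0,0,0, 0.7,0,0,0,0, 0.7,0,0,0,0]'
python3 - <<'E'
from h import *; from workcell import bot,get_image
s=bot.sense();shift(s,.5058,.0137,.117,.09)
d=get_image("top"); cv2.imwrite("pics/top5.png",cv2.resize(d["frame"][130:250,180:450],None,fx=2.9,fy=2.9,interpolation=cv2.INTER_CUBIC)); np.savez("top5.npz",**d)
d=get_image("side"); np.savez("side5.npz",**d)
E
```

```text
time: 8.85
position: [0.5046, 0.0159, 0.233]
tool_rot: [3.141, -0.0, 0.091]
contact_force: [0.4, 0.4, 0.4]
grip_width: 0.697
time: 9.1
position: [0.5054, 0.0138, 0.2329]
tool_rot: [3.141, -0.0, 0.09]
contact_force: [-0.3, -0.6, -0.3]
grip_width: 0.703
shift [3.000e-04 1.000e-04 1.159e-01] turn -0.0 pos [0.5054 0.0138 0.2329] rot [ 3.1412e+00 -3.0000e-04  9.0000e-02] grip 0.703 t 9.1
```

View pics/top5.png

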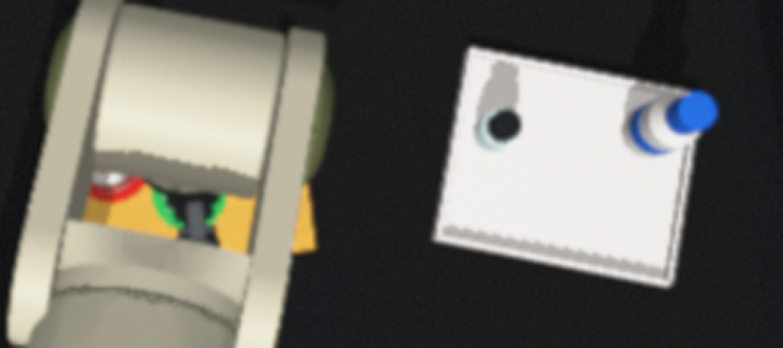

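Blue stands in the tray, with its base at zoom (648,135). The vial has not moved, at (500,127). Next is green.

```bash
python3 -m jog '[0.7,0,0,0.02,0, 0.7,0,0,0.045,0, 0.7,0,0,0.07,0, 0.7,0,0,0.09,0, 0.7,0,0,0.105,0, 0.7,0,0,0.112,0, 0.7,0,0,0.116,0, 0.7,0,0,0.116,0]'
python3 -m jog '[0.5,0,0,0,0, 0.3,0,0,0,0, 0.2,0,0,0,0, 0.1,0,0,0,0, 0,0,0,0,0, 0,0,0,0,0, 0,0,0,0,0, 0,0,0,0,0]' 60
python3 -m jog '[0,0,0,-0.003,0, 0,0,0,-0.01,0, 0,0,0,-0.025,0, 0,0,0,-0.045,0, 0,0,0,-0.065,0, 0,0,0,-0.08,0, 0,0,0,-0.088,0, 0,0,0,-0.09,0, 0,0,0,-0.09,0]'
python3 - <<'E'
from h import *; from workcell import bot,get_image
s=bot.sense();x,y=tray(-.045,-.06);shift(s,x,y,.207,-.212)
d=get_image("side"); cv2.imwrite("pics/side6.png",cv2.resize(d["frame"][50:230,150:330],None,fx=3,fy=3,interpolation=cv2.INTER_CUBIC))
E
```

```text
time: 9.87
position: [0.5053, 0.0136, 0.1166]
tool_rot: [-3.141, 0.0, 0.089]
contact_force: [0.1, -0.1, 0.3]
grip_width: 0.697
time: 10.53
position: [0.5058, 0.014, 0.1179]
tool_rot: [3.141, -0.002, 0.09]
contact_force: [-1.5, -0.5, 6.5]
grip_width: 0.334
time: 11.28
position: [0.5052, 0.0142, 0.2068]
tool_rot: [3.142, -0.0, 0.09]
contact_force: [-0.3, -0.3, -1.0]
grip_width: 0.331
shift [-7.110e-02  3.675e-01 -1.000e-04] turn 0.302 pos [0.5052 0.0142 0.2068] rot [ 3.1415e+00 -2.0000e-04  9.0000e-02] grip 0.331 t 11.28
```

View pics/side6.png

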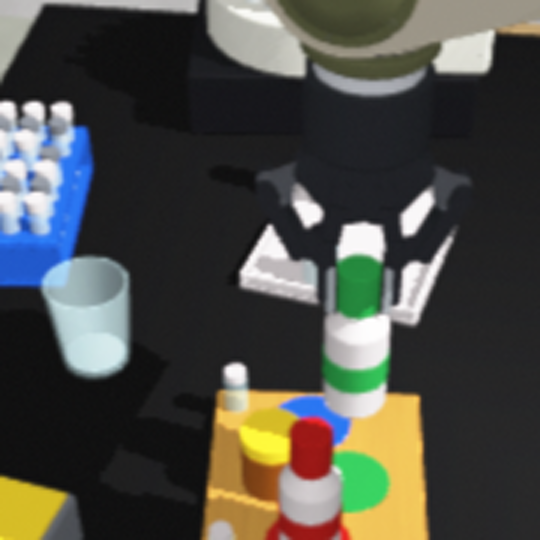

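The green bottle is held upright at zoom (357,335). I'll carry it over.

```bash
python3 -m jog '[0,-0.002,0.01,0,0.02, 0,-0.006,0.03,0,0.05, 0,-0.012,0.06,0,0.08, 0,-0.018,0.095,0,0.12, 0,-0.025,0.13,0,0.15, 0,-0.032,0.165,0,0.18, 0,-0.039,0.2,0,0.21, 0,-0.046,0.235,0,0.24, 0,-0.053,0.27,0,0.27, 0,-0.06,0.305,0,0.302]'
python3 -m jog '[0,0.005,0.028,0,0, 0,0.006,0.048,0,0, 0,0.007,0.057,0,0, 0,0.007,0.0625,0,0, 0,0.007,0.0625,0,0, 0,0.007,0.0625,0,0]'
python3 - <<'E'
from h import *; from workcell import bot,get_image
s=bot.sense();x,y=tray(-.045,-.06);shift(s,x,y,.108,-.212)
d=get_image("side"); cv2.imwrite("pics/side7.png",cv2.resize(d["frame"][30:230,170:330],None,fx=3.5,fy=3,interpolation=cv2.INTER_CUBIC))
E
```

```text
time: 12.17
position: [0.4717, -0.2972, 0.2058]
tool_rot: [-3.141, 0.001, -0.215]
contact_force: [0.4, -0.0, -0.8]
grip_width: 0.336
time: 12.67
position: [0.4667, -0.3567, 0.2066]
tool_rot: [-3.141, 0.0, -0.212]
contact_force: [-0.4, 0.7, -1.3]
grip_width: 0.333
shift [0.0011 0.0014 0.0986] turn 0.0 pos [ 0.4667 -0.3567  0.2066] rot [-3.141e+00  5.000e-04 -2.116e-01] grip 0.333 t 12.67
```

View pics/side7.png

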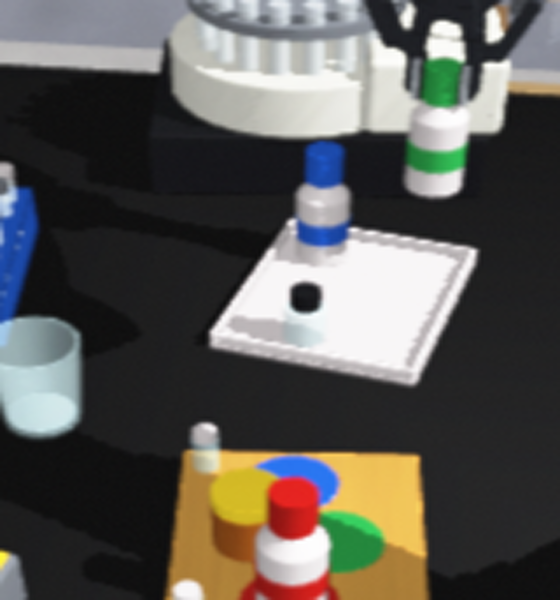

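Green is above the tray's far, near-robot corner, and the blue bottle stands clear. I'll lower it.

```bash
python3 -m jog '[0,0.001,0.001,0.008,0, 0,0.001,0.001,0.025,0, 0,0.001,0.001,0.045,0, 0,0.001,0.001,0.065,0, 0,0.001,0.001,0.08,0, 0,0.001,0.001,0.089,0, 0,0.001,0.001,0.094,0, 0,0.001,0.001,0.0965,0, 0,0.001,0.001,0.098,0, 0,0.001,0.001,0.098,0]'
python3 -m jog '[0,0,0,0.0005,0, 0,0,0,0.001,0, 0,0,0,0.001,0]'
```

```text
time: 13.55
position: [0.4676, -0.3588, 0.1093]
tool_rot: [3.141, -0.001, -0.212]
contact_force: [0.2, -0.1, -1.5]
grip_width: 0.336
time: 13.8
position: [0.4675, -0.3588, 0.1081]
tool_rot: [3.141, -0.001, -0.212]
contact_force: [-0.3, -0.5, -0.1]
grip_width: 0.337
```

```bash
python3 -m jog '[0,0,0,0.0005,0, 0,0,0,0.0005,0, 0,0,0,0,0, 0.4,0,0,0,0, 0.5,0,0,0,0, 0.6,0,0,0,0, 0.7,0,0,0,0, 0.7,0,0,0,0]'
python3 -m jog '[0.7,0,0,-0.015,0, 0.7,0,0,-0.045,0, 0.7,0,0,-0.08,0, 0.7,0,0,-0.11,0, 0.7,0,0,-0.125,0, 0.7,0,0,-0.125,0]'
python3 - <<'E'
from h import *; from workcell import bot,get_image
s=bot.sense();shift(s,.5287,.0788,.233,.09)
E
```

```text
time: 14.47
position: [0.4674, -0.3587, 0.1077]
tool_rot: [-3.142, 0.0, -0.212]
contact_force: [0.2, 0.3, 0.4]
grip_width: 0.697
time: 14.97
position: [0.4682, -0.3596, 0.2368]
tool_rot: [3.137, -0.006, -0.212]
contact_force: [-0.6, 0.5, 0.8]
grip_width: 0.699
shift [-0.033  -0.4413  0.0018] turn -0.302 pos [ 0.4682 -0.3596  0.2368] rot [ 3.1374 -0.0056 -0.2119] grip 0.699 t 14.97
```

```bash
python3 -m jog '[0.7,-0.003,-0.04,0,-0.03, 0.7,-0.006,-0.08,0,-0.06, 0.7,-0.009,-0.12,0,-0.09, 0.7,-0.012,-0.16,0,-0.12, 0.7,-0.015,-0.2,0,-0.15, 0.7,-0.018,-0.24,0,-0.18, 0.7,-0.021,-0.28,0,-0.21, 0.7,-0.024,-0.32,0,-0.24, 0.7,-0.027,-0.36,0,-0.27, 0.7,-0.03,-0.4,0,-0.302]'
python3 -m jog '[0.7,0,-0.03,0,0, 0.7,0,-0.04,0,0, 0.7,0,-0.04,0,0, 0.7,0,-0.04,0,0]'
python3 - <<'E'
from h import *; from workcell import bot,get_image
s=bot.sense();shift(s,.5287,.0788,.117,.09)
d=get_image("top"); cv2.imwrite("pics/top8.png",cv2.resize(d["frame"][130:250,180:450],None,fx=2.9,fy=2.9,interpolation=cv2.INTER_CUBIC)); np.savez("top8.npz",**d)
d=get_image("side"); cv2.imwrite("pics/side8.png",cv2.resize(d["frame"][50:250,150:330],None,fx=3,fy=3,interpolation=cv2.INTER_CUBIC))
E
```

```text
time: 15.8
position: [0.5218, 0.0407, 0.2319]
tool_rot: [-3.141, 0.001, 0.091]
contact_force: [-0.2, 0.6, 0.1]
grip_width: 0.704
time: 16.13
position: [0.5185, 0.078, 0.2322]
tool_rot: [3.141, 0.001, 0.09]
contact_force: [-0.1, -1.3, -0.3]
grip_width: 0.703
shift [1.040e-02 1.000e-04 1.152e-01] turn 0.0 pos [0.5185 0.078  0.2322] rot [3.1413e+00 9.0000e-04 9.0400e-02] grip 0.703 t 16.13
```

View pics/top8.png

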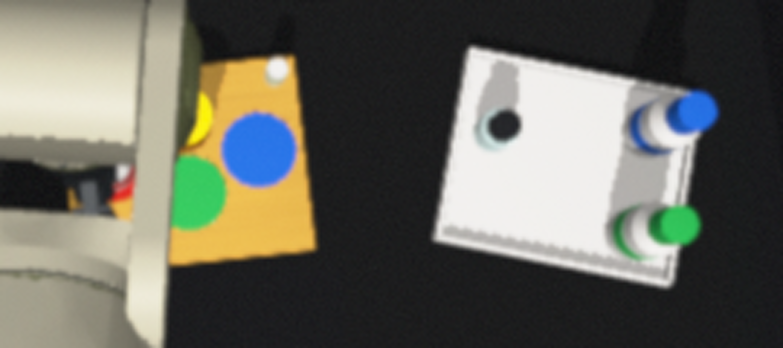

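View pics/side8.png

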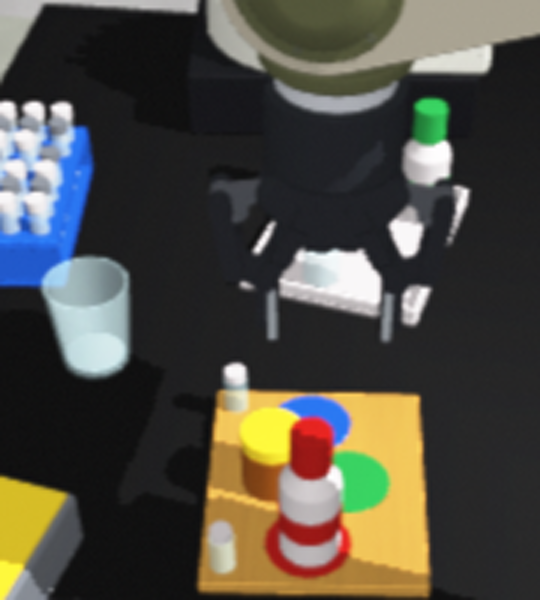

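Blue stands at (650,130) and green at (635,232), both upright in the tray, and the vial hasn't moved. The red cap at side zoom (312,445) is under the gripper, which needs 10 mm more along tool x.

```bash
python3 -m jog '[0.7,0.0102,0,0.01,0, 0.7,0.0102,0,0.04,0, 0.7,0.0102,0,0.07,0, 0.7,0.0102,0,0.09,0, 0.7,0.0102,0,0.105,0, 0.7,0.0102,0,0.112,0, 0.7,0.0102,0,0.115,0, 0.7,0.0102,0,0.115,0]'
python3 -m jog '[0.5,0,0,0,0, 0.3,0,0,0,0, 0.2,0,0,0,0, 0.1,0,0,0,0, 0,0,0,0,0, 0,0,0,0,0, 0,0,0,0,0, 0,0,0,0,0]' 60
python3 -m jog '[0,0,0,-0.003,0, 0,0,0,-0.01,0, 0,0,0,-0.025,0, 0,0,0,-0.045,0, 0,0,0,-0.065,0, 0,0,0,-0.08,0, 0,0,0,-0.088,0, 0,0,0,-0.09,0, 0,0,0,-0.09,0]'
python3 - <<'E'
from h import *; from workcell import bot,get_image
s=bot.sense();x,y=tray(-.005,.0);shift(s,x,y,.207,-.212)
d=get_image("side"); cv2.imwrite("pics/side9.png",cv2.resize(d["frame"][50:250,150:330],None,fx=3,fy=3,interpolation=cv2.INTER_CUBIC))
E
```

```text
time: 16.9
position: [0.529, 0.0786, 0.1178]
tool_rot: [3.142, 0.0, 0.089]
contact_force: [0.3, 0.1, 0.8]
grip_width: 0.694
time: 17.57
position: [0.5292, 0.0793, 0.1189]
tool_rot: [3.141, -0.002, 0.09]
contact_force: [-1.3, -0.2, 6.1]
grip_width: 0.33
time: 18.32
position: [0.5287, 0.0794, 0.2079]
tool_rot: [-3.142, -0.0, 0.09]
contact_force: [-0.2, 0.1, -1.7]
grip_width: 0.335
shift [-0.0444  0.3849  0.0008] turn 0.302 pos [0.5287 0.0794 0.2079] rot [-3.1416e+00 -2.0000e-04  9.0000e-02] grip 0.335 t 18.32
```

View pics/side9.png

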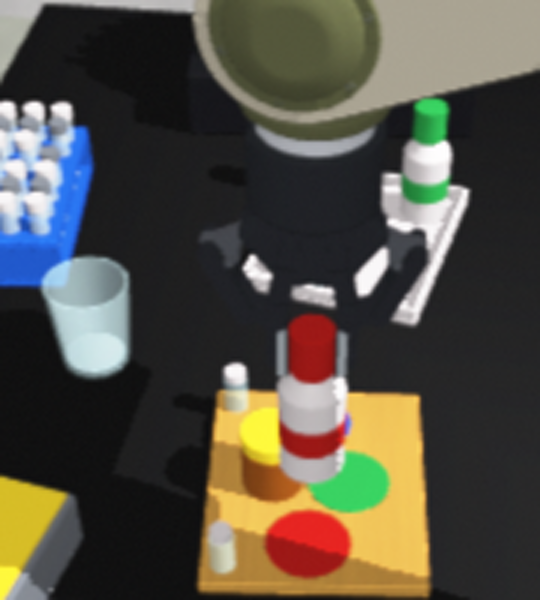

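Red is held upright, with its base well above the jar at zoom (270,450). I'll carry it to the middle of the tray.

```bash
python3 -m jog '[0,-0.002,0.01,0,0.02, 0,-0.005,0.03,0,0.05, 0,-0.009,0.06,0,0.08, 0,-0.013,0.095,0,0.12, 0,-0.017,0.13,0,0.15, 0,-0.021,0.165,0,0.18, 0,-0.025,0.2,0,0.21, 0,-0.03,0.235,0,0.24, 0,-0.034,0.27,0,0.27, 0,-0.038,0.305,0,0.302]'
python3 -m jog '[0,0.006,0.026,0,0, 0,0.012,0.05,0,0, 0,0.015,0.065,0,0, 0,0.017,0.073,0,0, 0,0.0175,0.0765,0,0, 0,0.0175,0.0765,0,0, 0,0.0175,0.0765,0,0]'
python3 - <<'E'
from h import *; from workcell import bot,get_image
s=bot.sense();x,y=tray(-.005,0);shift(s,x,y,.108,-.212)
d=get_image("side"); cv2.imwrite("pics/side10.png",cv2.resize(d["frame"][30:230,170:330],None,fx=3.5,fy=3,interpolation=cv2.INTER_CUBIC))
E
```

```text
time: 19.2
position: [0.5173, -0.23, 0.2069]
tool_rot: [-3.141, 0.002, -0.215]
contact_force: [0.4, 0.4, -0.9]
grip_width: 0.332
time: 19.78
position: [0.5195, -0.3053, 0.2077]
tool_rot: [-3.141, 0.0, -0.211]
contact_force: [0.6, 0.4, -1.5]
grip_width: 0.336
shift [0.0003 0.0027 0.0997] turn 0.001 pos [ 0.5195 -0.3053  0.2077] rot [-3.1412e+00  3.0000e-04 -2.1120e-01] grip 0.336 t 19.78
```

View pics/side10.png

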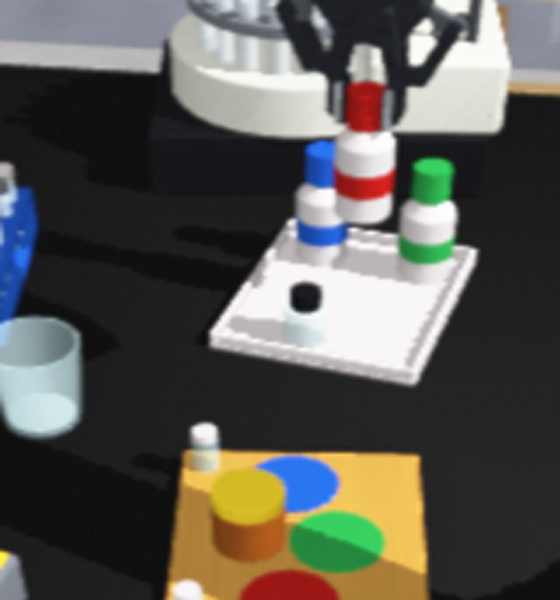

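Red hangs in front of blue and green with clearance. I'll lower and release.

```bash
python3 -m jog '[0,0,0.001,0.008,0, 0,0,0.002,0.025,0, 0,0,0.002,0.045,0, 0,0,0.002,0.065,0, 0,0,0.002,0.08,0, 0,0,0.002,0.089,0, 0,0,0.002,0.094,0, 0,0,0.002,0.0965,0, 0,0,0.002,0.098,0, 0,0,0.002,0.098,0]'
python3 -m jog '[0,0,0,0.0005,0, 0,0,0,0.001,0, 0,0,0,0.0015,0, 0,0,0,0.0015,0]'
```

```text
time: 20.67
position: [0.5192, -0.3083, 0.1103]
tool_rot: [3.141, -0.001, -0.212]
contact_force: [-0.7, -0.1, -0.3]
grip_width: 0.333
time: 21.0
position: [0.5191, -0.3084, 0.109]
tool_rot: [3.141, -0.001, -0.212]
contact_force: [-0.4, 0.5, 2.7]
grip_width: 0.332
```

```bash
python3 -m jog '[0,0,0,0,0, 0,0,0,-0.0005,0, 0.4,0,0,-0.0005,0, 0.5,0,0,-0.0005,0, 0.6,0,0,-0.0005,0, 0.7,0,0,-0.0005,0, 0.7,0,0,-0.0005,0]'
python3 -m jog '[0.7,0,0,-0.015,0, 0.7,0,0,-0.045,0, 0.7,0,0,-0.08,0, 0.7,0,0,-0.11,0, 0.7,0,0,-0.125,0, 0.7,0,0,-0.125,0]'
python3 - <<'E'
from h import *; from workcell import bot,get_image
s=bot.sense();shift(s,.5636,.0173,.2,.09)
E
```

```text
time: 21.58
position: [0.5189, -0.3082, 0.1087]
tool_rot: [-3.141, 0.0, -0.212]
contact_force: [0.1, 0.1, 0.3]
grip_width: 0.702
time: 22.08
position: [0.5198, -0.309, 0.2379]
tool_rot: [3.138, -0.006, -0.212]
contact_force: [-0.1, -0.0, 0.8]
grip_width: 0.698
shift [-0.0261 -0.3283  0.0366] turn -0.302 pos [ 0.5198 -0.309   0.2379] rot [ 3.1381 -0.0061 -0.2119] grip 0.698 t 22.08
```

```bash
python3 -m jog '[1,-0.0025,-0.033,0,-0.03, 1,-0.005,-0.066,0,-0.06, 1,-0.0075,-0.099,0,-0.09, 1,-0.01,-0.132,0,-0.12, 1,-0.0125,-0.164,0,-0.15, 1,-0.015,-0.197,0,-0.18, 1,-0.018,-0.23,0,-0.21, 1,-0.02,-0.26,0,-0.24, 1,-0.023,-0.295,0,-0.27, 1,-0.0255,-0.3275,0,-0.302]'
python3 -m jog '[1,0,0,0,0, 1,0,0,0,0, 1,0,0,0,0]'
python3 - <<'E'
from h import *; from workcell import bot,get_image
s=bot.sense();shift(s,.5636,.0173,.047,.09)
d=get_image("top"); cv2.imwrite("pics/top11.png",cv2.resize(d["frame"][130:250,180:450],None,fx=2.9,fy=2.9,interpolation=cv2.INTER_CUBIC)); np.savez("top11.npz",**d)
d=get_image("side"); cv2.imwrite("pics/side11.png",cv2.resize(d["frame"][50:250,150:330],None,fx=3,fy=3,interpolation=cv2.INTER_CUBIC)); np.savez("side11.npz",**d)
E
```

```text
time: 22.92
position: [0.5625, 0.0192, 0.2327]
tool_rot: [-3.141, 0.002, 0.091]
contact_force: [0.3, -0.3, 0.7]
grip_width: 1.001
time: 23.17
position: [0.5627, 0.0169, 0.233]
tool_rot: [-3.142, 0.001, 0.09]
contact_force: [0.5, -0.8, 0.1]
grip_width: 1.002
shift [ 0.0012 -0.0003  0.186 ] turn -0.0 pos [0.5627 0.0169 0.233 ] rot [-3.1416e+00  1.2000e-03  8.9700e-02] grip 1.002 t 23.17
```

View pics/top11.png

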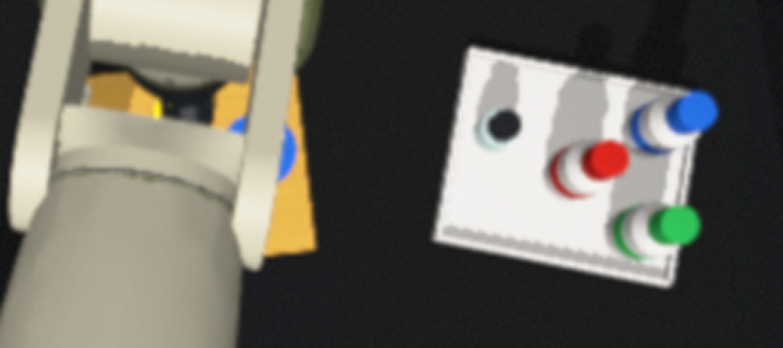

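View pics/side11.png

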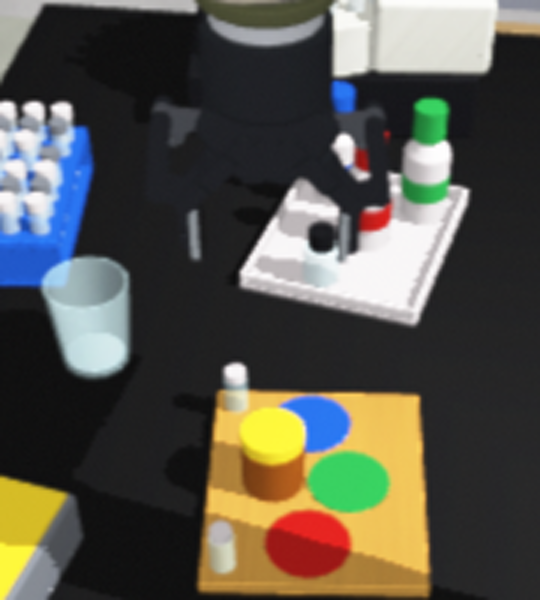

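All three bottles stand in the tray: red (578,172), blue (652,130) and green (638,232). The jar at side zoom (272,455) is alone on the rack, and the spots are fully visible. I'll descend on the jar.

```bash
python3 -m jog '[1,0.001,0,0.025,0, 1,0.001,0,0.06,0, 1,0.001,0,0.095,0, 1,0.001,0,0.125,0, 1,0.001,0,0.15,0, 1,0.001,0,0.168,0, 1,0.001,0,0.178,0, 1,0.001,0,0.183,0, 1,0.001,0,0.183,0]'
python3 - <<'E'
from h import *; from workcell import bot,get_image
s=bot.sense();shift(s,.5636,.0173,.047,.09)
d=get_image("side"); cv2.imwrite("pics/side12.png",cv2.resize(d["frame"][100:270,170:330],None,fx=3.5,fy=3.5,interpolation=cv2.INTER_CUBIC))
E
```

```text
time: 24.02
position: [0.5638, 0.0168, 0.0504]
tool_rot: [-3.141, 0.001, 0.089]
contact_force: [0.9, -0.5, -0.2]
grip_width: 1.001
shift [-0.0002 -0.0005  0.0034] turn -0.001 pos [0.5638 0.0168 0.0504] rot [-3.1414e+00  7.0000e-04  8.9000e-02] grip 1.001 t 24.02
```

View pics/side12.png

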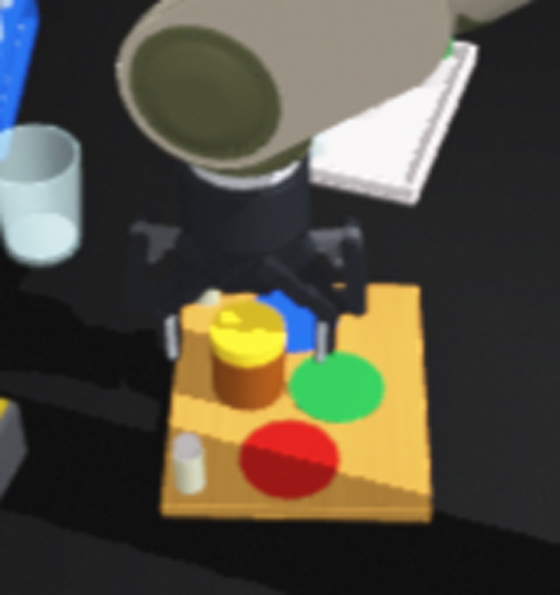

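The jar at zoom (248,355) is centred between the pads at columns 172 and 322, and the corner vials are clear. I'll close and lift.

```bash
python3 -m jog '[0.8,0,0,0,0, 0.6,0,0,0,0, 0.5,0,0,0,0, 0.4,0,0,0,0, 0.3,0,0,0,0, 0.3,0,0,0,0, 0.3,0,0,0,0, 0.3,0,0,0,0]' 50
python3 -m jog '[0.3,0,0,-0.003,0, 0.3,0,0,-0.01,0, 0.3,0,0,-0.025,0, 0.3,0,0,-0.045,0, 0.3,0,0,-0.065,0, 0.3,0,0,-0.085,0, 0.3,0,0,-0.1,0, 0.3,0,0,-0.107,0, 0.3,0,0,-0.11,0, 0.3,0,0,-0.11,0]'
python3 - <<'E'
from h import *; from workcell import bot,get_image
s=bot.sense();shift(s,.5075,.2925,.16,.09)
d=get_image("side"); cv2.imwrite("pics/side13.png",cv2.resize(d["frame"][80:250,170:330],None,fx=3.5,fy=3.5,interpolation=cv2.INTER_CUBIC))
E
```

```text
time: 24.73
position: [0.5643, 0.0173, 0.0518]
tool_rot: [3.141, -0.001, 0.09]
contact_force: [-2.2, 0.4, 5.2]
grip_width: 0.549
time: 25.57
position: [0.5639, 0.0174, 0.1609]
tool_rot: [3.142, -0.0, 0.09]
contact_force: [0.3, 0.7, -2.1]
grip_width: 0.55
shift [-0.0314 -0.279   0.0009] turn 0.0 pos [0.5639 0.0174 0.1609] rot [ 3.1415e+00 -2.0000e-04  9.0000e-02] grip 0.55 t 25.57
```

View pics/side13.png

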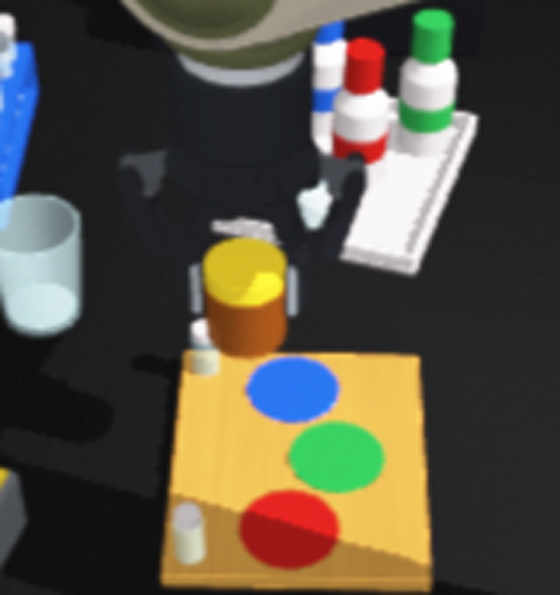

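The jar is held upright, and the bottles are standing behind it. I'll carry it to the pan.

```bash
python3 -m jog '[0.3,-0.001,-0.01,0,0, 0.3,-0.003,-0.03,0,0, 0.3,-0.007,-0.06,0,0, 0.3,-0.011,-0.095,0,0, 0.3,-0.015,-0.13,0,0, 0.3,-0.019,-0.165,0,0, 0.3,-0.023,-0.2,0,0, 0.3,-0.027,-0.235,0,0, 0.3,-0.03,-0.26,0,0, 0.3,-0.0314,-0.275,0,0]'
python3 -m jog '[0.3,0,-0.004,0,0, 0.3,0,-0.005,0,0, 0.3,0,-0.005,0,0, 0.3,0,-0.005,0,0]'
python3 - <<'E'
from h import *; from workcell import bot,get_image
s=bot.sense();shift(s,.5076,.2934,.085,.09)
for n in("side","top"):
    d=get_image(n);np.savez(f"{n}14.npz",**d)
    f=d["frame"]; f=f[200:384,160:360] if n=="side" else f[130:260,60:260]
    cv2.imwrite(f"pics/{n}14.png",cv2.resize(f,None,fx=3,fy=3,interpolation=cv2.INTER_CUBIC))
E
```

```text
time: 26.45
position: [0.506, 0.2916, 0.1597]
tool_rot: [-3.141, 0.002, 0.093]
contact_force: [-0.1, -0.6, -0.6]
grip_width: 0.548
time: 26.78
position: [0.5077, 0.2925, 0.1605]
tool_rot: [3.141, 0.001, 0.089]
contact_force: [-0.5, 0.2, -0.9]
grip_width: 0.549
shift [ 0.     -0.0009  0.0755] turn -0.001 pos [0.5077 0.2925 0.1605] rot [3.1412e+00 5.0000e-04 8.8900e-02] grip 0.549 t 26.78
```

View pics/side14.png

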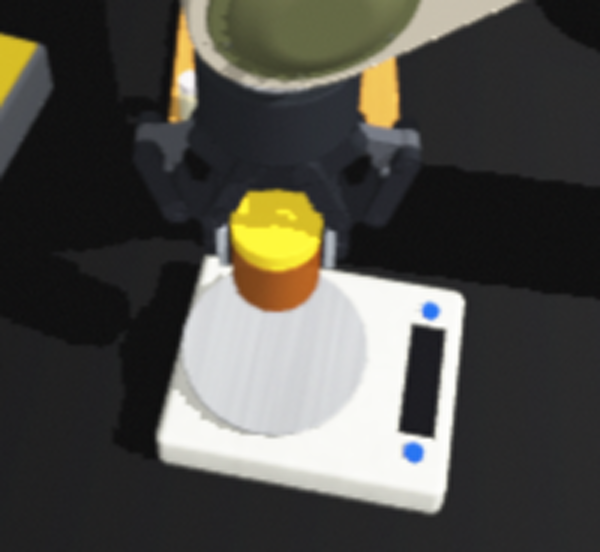

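The jar hangs over the pan. I'll lower it slowly.

```bash
python3 -m jog '[0.3,0,-0.001,0.008,0, 0.3,0,-0.001,0.02,0, 0.3,0,-0.001,0.034,0, 0.3,0,-0.001,0.047,0, 0.3,0,-0.001,0.058,0, 0.3,0,-0.001,0.065,0, 0.3,0,-0.001,0.069,0, 0.3,0,-0.001,0.071,0, 0.3,0,-0.001,0.072,0, 0.3,0,-0.001,0.072,0]'
python3 -m jog '[0.3,0,0,0.0005,0, 0.3,0,0,0.001,0, 0.3,0,0,0.0015,0, 0.3,0,0,0.0015,0]'
python3 -m jog '[0.3,0,0,0.0005,0, 0.3,0,0,0.001,0, 0.3,0,0,0.001,0]'
```

```text
time: 27.72
position: [0.5076, 0.2945, 0.0891]
tool_rot: [-3.141, -0.001, 0.09]
contact_force: [-0.5, 0.6, -0.6]
grip_width: 0.549
time: 28.05
position: [0.5074, 0.2945, 0.0874]
tool_rot: [-3.142, -0.0, 0.09]
contact_force: [0.4, 0.8, -1.3]
grip_width: 0.547
time: 28.3
position: [0.5074, 0.2944, 0.0862]
tool_rot: [3.142, 0.0, 0.09]
contact_force: [0.0, -0.2, -2.0]
grip_width: 0.546
```

```bash
python3 -m jog '[0.3,0,0,0.0005,0, 0.3,0,0,0.001,0, 0.3,0,0,0.001,0]'
python3 - <<'E'
from h import *; from workcell import get_image
d=get_image("side")
cv2.imwrite("pics/side15.png",cv2.resize(d["frame"][230:384,180:340],None,fx=3.6,fy=3.6,interpolation=cv2.INTER_CUBIC))
E
```

```text
time: 28.55
position: [0.5073, 0.2944, 0.0852]
tool_rot: [3.142, 0.0, 0.09]
contact_force: [-1.1, 0.3, -0.8]
grip_width: 0.546
```

View pics/side15.png

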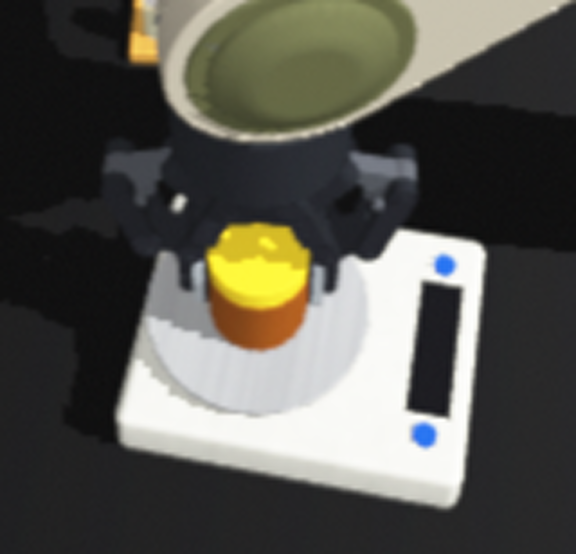

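The jar base at zoom (258,325) sits on or just above the middle of the pan. I'll lower it a little further.

```bash
python3 -m jog '[0.3,0,0,0.0005,0, 0.3,0,0,0.001,0, 0.3,0,0,0.001,0]'
python3 -m jog '[0.3,0,0,0.0005,0, 0.3,0,0,0.0005,0, 0.3,0,0,0.0005,0]'
```

```text
time: 28.85
position: [0.5074, 0.2945, 0.0849]
tool_rot: [-3.142, -0.0, 0.09]
contact_force: [-1.2, -1.1, 4.2]
grip_width: 0.546
time: 29.1
position: [0.5075, 0.2945, 0.0848]
tool_rot: [3.142, -0.001, 0.09]
contact_force: [-3.9, -0.6, 8.4]
grip_width: 0.548
```

```bash
python3 -m jog '[0.3,0,0,-0.001,0, 0.3,0,0,-0.001,0, 0.6,0,0,-0.001,0, 0.7,0,0,-0.001,0, 0.85,0,0,-0.001,0, 1,0,0,-0.001,0, 1,0,0,-0.001,0]'
python3 -m jog '[1,0,0,-0.01,0, 1,0,0,-0.03,0, 1,0,0,-0.06,0, 1,0,0,-0.1,0, 1,0,0,-0.14,0, 1,0,0,-0.15,0, 1,0,0,-0.15,0]'
python3 - <<'E'
from h import *; from workcell import bot,get_image
s=bot.sense();shift(s,*tray(-.005,0.),.235,-.212)
for n in("side","top"):
    d=get_image(n);np.savez(f"{n}16.npz",**d)
    f=d["frame"]; f=f[200:384,160:360] if n=="side" else f[130:260,60:260]
    cv2.imwrite(f"pics/{n}16.png",cv2.resize(f,None,fx=3,fy=3,interpolation=cv2.INTER_CUBIC))
E
```

```text
time: 29.68
position: [0.5074, 0.2944, 0.0848]
tool_rot: [-3.142, -0.0, 0.09]
contact_force: [0.1, 0.5, 0.4]
grip_width: 1.0
time: 30.27
position: [0.5084, 0.2949, 0.2392]
tool_rot: [-3.14, -0.007, 0.09]
contact_force: [0.1, -0.0, -0.7]
grip_width: 1.002
shift [-0.0436  0.6013  0.0028] turn 0.302 pos [0.5084 0.2949 0.2392] rot [-3.1398 -0.0073  0.0901] grip 1.002 t 30.27
```

View pics/side16.png

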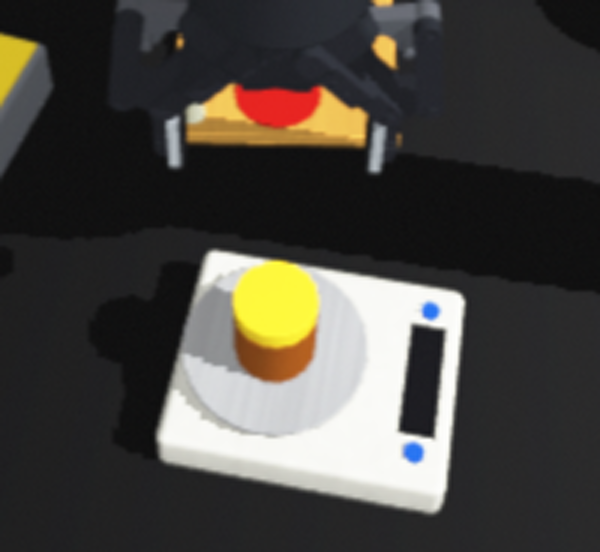

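The jar stands upright and released in the middle of the pan, with its base at (275,355) and the pan centre at about (275,350). I'll go back to the tray for red and measure the jar and spots on the way.

```bash
python3 -m jog '[0.7,-0.003,0.04,0,0.03, 0.7,-0.006,0.08,0,0.06, 0.7,-0.009,0.12,0,0.09, 0.7,-0.012,0.16,0,0.12, 0.7,-0.015,0.2,0,0.15, 0.7,-0.018,0.24,0,0.18, 0.7,-0.021,0.28,0,0.21, 0.7,-0.024,0.32,0,0.24, 0.7,-0.027,0.36,0,0.27, 0.7,-0.03,0.4,0,0.302]'
python3 -m jog '[0.7,0.01,0.04,0,0, 0.7,0.02,0.08,0,0, 0.7,0.03,0.12,0,0, 0.7,0.04,0.16,0,0, 0.7,0.046,0.19,0,0, 0.7,0.046,0.195,0,0, 0.7,0.046,0.195,0,0, 0.7,0.046,0.195,0,0]'
python3 - <<'E'
from h import *; from workcell import bot,get_image
from scipy.optimize import least_squares
s=bot.sense();shift(s,.519,-.3083,.11,-.212)
init=dict(red=(.530,.078),green=(.508,.013),blue=(.543,-.046))
for n in("side","top"):
    d=get_image(n);np.savez(f"{n}17.npz",**d); P=cloud(d); hsv=cv2.cvtColor(d["frame"],cv2.COLOR_BGR2HSV)
    H,S,V=[hsv[...,i].astype(int) for i in range(3)]
    C=np.linalg.inv(d["world_to_cam"])[:3,3]
    for c,hm in dict(red=((H<7)|(H>173)),green=abs(H-68)<18,blue=abs(H-112)<13).items():
        m=(hm&(S>110)&(np.hypot(P[...,0]-init[c][0],P[...,1]-init[c][1])<.045)).astype(np.uint8)
        cs,_=cv2.findContours(m,cv2.RETR_EXTERNAL,cv2.CHAIN_APPROX_NONE); ct=max(cs,key=cv2.contourArea)[:,0]
        A=deproj(d,ct[:,0],ct[:,1],np.ones(len(ct)))-C; q=(C+A*((.014-C[2])/A[:,2])[:,None])[:,:2]
        r=least_squares(lambda p:np.hypot(*(q-p[:2]).T)-p[2],[*init[c],.031],loss='soft_l1',f_scale=.001).x
        print(n,c,r.round(4),np.median(P[m>0][:,2]).round(4))
    i=(.5075,.2935);p=P[(np.hypot(P[...,0]-i[0],P[...,1]-i[1])<.032)&(P[...,2]>.052)]
    q=p[p[:,2]<.092]
    r=least_squares(lambda k:np.hypot(*(q[:,:2]-k[:2]).T)-.024,[*i],loss='soft_l1',f_scale=.001).x
    t=p[p[:,2]>.095]; print(n,'jar body',r.round(4),len(q),'top',((t.max(0)+t.min(0))/2).round(4),np.percentile(t[:,2],50))
d=dict(np.load("side17.npz")); cv2.imwrite("pics/side17.png",cv2.resize(d["frame"][30:230,170:330],None,fx=3.5,fy=3,interpolation=cv2.INTER_CUBIC))
E
```

```text
time: 31.2
position: [0.5125, -0.1084, 0.2331]
tool_rot: [-3.141, 0.003, -0.214]
contact_force: [0.9, -0.2, 0.5]
grip_width: 0.702
time: 31.87
position: [0.5171, -0.3062, 0.2334]
tool_rot: [-3.14, 0.002, -0.212]
contact_force: [0.9, 0.0, -0.3]
grip_width: 0.702
shift [0.0026 0.0018 0.1234] turn -0.0 pos [ 0.5171 -0.3062  0.2334] rot [-3.140e+00  2.300e-03 -2.122e-01] grip 0.702 t 31.87
side red [0.531  0.0804 0.0296] 0.0123
side green [0.5071 0.0167 0.0293] 0.0122
side blue [ 0.5427 -0.0426  0.0292] 0.0122
side jar body [0.5078 0.2948] 315 top [0.5078 0.2955 0.0985] 0.09835946209973245
top red [0.5302 0.0765 0.0287] 0.0138
top green [0.5061 0.012  0.0292] 0.0136
top blue [ 0.5416 -0.0468  0.0291] 0.0136
top jar body [0.5078 0.2947] 93 top [0.5079 0.2939 0.1001] 0.099861547896688
```

View pics/side17.png

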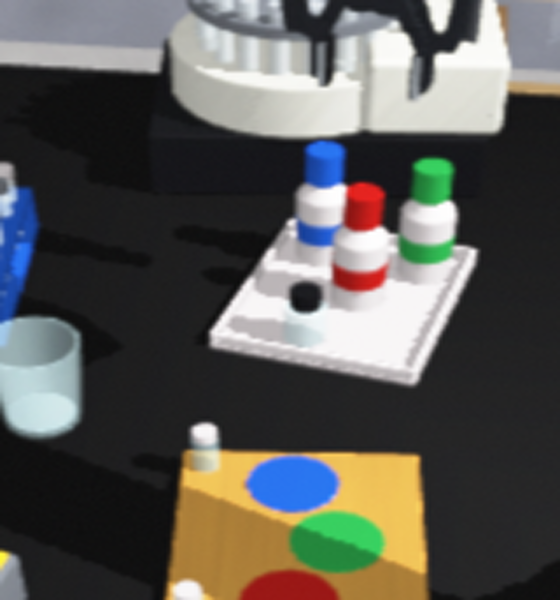

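All three bottles stand in the tray, with red in front at zoom (362,250) and the vial unmoved at (305,315). The jar measures within 2 mm of the pan centre. Now I'll grip red.

```bash
python3 -m jog '[0.7,0.002,0.002,0.02,0, 0.7,0.002,0.002,0.045,0, 0.7,0.002,0.002,0.075,0, 0.7,0.002,0.002,0.098,0, 0.7,0.002,0.002,0.113,0, 0.7,0.002,0.002,0.12,0, 0.7,0.002,0.002,0.1235,0, 0.7,0.002,0.002,0.1235,0]'
python3 -m jog '[0.5,0,0,0,0, 0.3,0,0,0,0, 0.2,0,0,0,0, 0.1,0,0,0,0, 0,0,0,0,0, 0,0,0,0,0, 0,0,0,0,0, 0,0,0,0,0]' 60
python3 -m jog '[0,0,0,-0.003,0, 0,0,0,-0.01,0, 0,0,0,-0.025,0, 0,0,0,-0.045,0, 0,0,0,-0.065,0, 0,0,0,-0.085,0, 0,0,0,-0.097,0, 0,0,0,-0.1,0, 0,0,0,-0.1,0]'
python3 - <<'E'
from h import *; from workcell import bot,get_image
s=bot.sense();shift(s,.530,.0787,.21,.09)
d=get_image("side"); cv2.imwrite("pics/side18.png",cv2.resize(d["frame"][30:230,170:330],None,fx=3.5,fy=3,interpolation=cv2.INTER_CUBIC))
E
```

```text
time: 32.63
position: [0.5192, -0.3088, 0.1115]
tool_rot: [3.142, -0.0, -0.211]
contact_force: [0.3, 0.1, 0.1]
grip_width: 0.696
time: 33.3
position: [0.5192, -0.3096, 0.1126]
tool_rot: [3.141, -0.001, -0.212]
contact_force: [-1.5, 1.0, 6.5]
grip_width: 0.332
time: 34.05
position: [0.5191, -0.3095, 0.2122]
tool_rot: [3.141, -0.001, -0.212]
contact_force: [-0.2, -0.2, -1.2]
grip_width: 0.336
shift [-0.071  -0.3818  0.0018] turn -0.302 pos [ 0.5191 -0.3095  0.2122] rot [ 3.1408e+00 -1.5000e-03 -2.1200e-01] grip 0.336 t 34.05
```

View pics/side18.png

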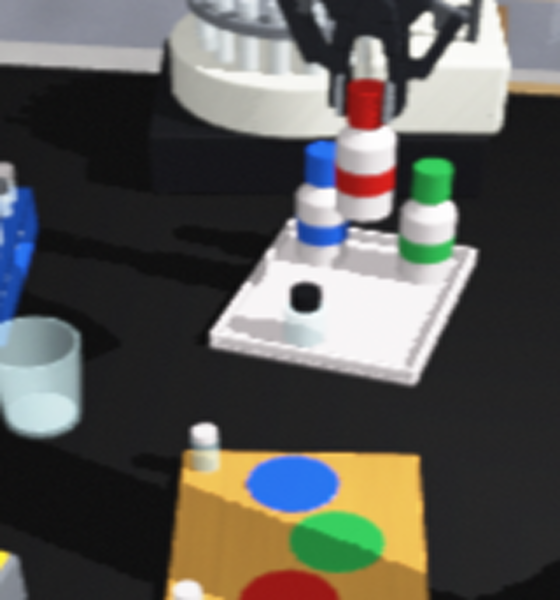

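```bash
python3 -m jog '[0,-0.002,-0.01,0,-0.02, 0,-0.006,-0.03,0,-0.05, 0,-0.012,-0.065,0,-0.08, 0,-0.018,-0.1,0,-0.12, 0,-0.025,-0.135,0,-0.15, 0,-0.032,-0.17,0,-0.18, 0,-0.038,-0.205,0,-0.21, 0,-0.045,-0.24,0,-0.24, 0,-0.051,-0.275,0,-0.27, 0,-0.058,-0.31,0,-0.302]'
python3 -m jog '[0,0.001,-0.03,0,0, 0,0.003,-0.05,0,0, 0,0.005,-0.063,0,0, 0,0.008,-0.07,0,0, 0,0.009,-0.073,0,0, 0,0.009,-0.073,0,0, 0,0.009,-0.073,0,0]'
python3 - <<'E'
from h import *; from workcell import bot,get_image
s=bot.sense();shift(s,.530,.0787,.122,.09)
d=get_image("side"); cv2.imwrite("pics/side19.png",cv2.resize(d["frame"][50:250,150:330],None,fx=3,fy=3,interpolation=cv2.INTER_CUBIC))
E
```

```text
time: 34.93
position: [0.5265, 0.0083, 0.2104]
tool_rot: [-3.141, 0.002, 0.093]
contact_force: [1.0, -0.8, -1.3]
grip_width: 0.331
time: 35.52
position: [0.5298, 0.0789, 0.211]
tool_rot: [3.142, 0.001, 0.09]
contact_force: [0.6, -0.4, -1.4]
grip_width: 0.327
shift [0.0003 0.0002 0.089 ] turn -0.0 pos [0.5298 0.0789 0.211 ] rot [3.1415e+00 7.0000e-04 8.9700e-02] grip 0.327 t 35.52
```

View pics/side19.png

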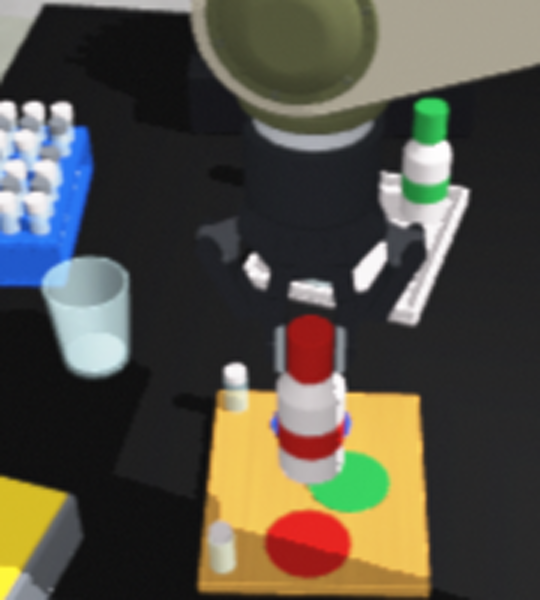

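Red hangs upright above its spot at (308,543). I'll lower it.

```bash
python3 -m jog '[0,0,0,0.008,0, 0,0,0,0.025,0, 0,0,0,0.042,0, 0,0,0,0.058,0, 0,0,0,0.071,0, 0,0,0,0.079,0, 0,0,0,0.083,0, 0,0,0,0.085,0, 0,0,0,0.0865,0, 0,0,0,0.0865,0]'
python3 -m jog '[0,0,0,0.0005,0, 0,0,0,0.001,0, 0,0,0,0.0015,0, 0,0,0,0.0015,0]'
```

```text
time: 36.4
position: [0.5301, 0.0794, 0.1251]
tool_rot: [3.141, -0.001, 0.09]
contact_force: [-0.8, -0.1, -1.8]
grip_width: 0.333
time: 36.73
position: [0.5299, 0.0795, 0.1234]
tool_rot: [3.142, -0.0, 0.09]
contact_force: [-0.0, -0.1, -1.3]
grip_width: 0.328
```

```bash
python3 -m jog '[0,0,0,0.0005,0, 0,0,0,0.001,0, 0,0,0,0.001,0]'
python3 -m jog '[0,0,0,0.0005,0, 0,0,0,0.001,0, 0,0,0,0.001,0]'
```

```text
time: 36.98
position: [0.5299, 0.0795, 0.1226]
tool_rot: [3.141, -0.0, 0.09]
contact_force: [-1.8, -0.3, 3.6]
grip_width: 0.335
time: 37.23
position: [0.5301, 0.0795, 0.1226]
tool_rot: [3.141, -0.001, 0.09]
contact_force: [-3.9, -0.4, 11.4]
grip_width: 0.336
```

```bash
python3 -m jog '[0,0,0,-0.001,0, 0,0,0,-0.0012,0, 0.4,0,0,-0.0012,0, 0.5,0,0,-0.0012,0, 0.6,0,0,-0.0012,0, 0.7,0,0,-0.0012,0, 0.7,0,0,-0.0012,0]'
python3 -m jog '[0.7,0,0,-0.015,0, 0.7,0,0,-0.045,0, 0.7,0,0,-0.08,0, 0.7,0,0,-0.105,0, 0.7,0,0,-0.11,0, 0.7,0,0,-0.11,0]'
python3 - <<'E'
from h import *; from workcell import bot,get_image
s=bot.sense();shift(s,.4675,-.3585,.233,-.212)
E
```

```text
time: 37.82
position: [0.5299, 0.0794, 0.1224]
tool_rot: [3.142, 0.0, 0.09]
contact_force: [0.5, -0.2, 1.0]
grip_width: 0.698
time: 38.32
position: [0.5304, 0.0794, 0.234]
tool_rot: [3.141, -0.003, 0.09]
contact_force: [-0.7, 0.4, -0.5]
grip_width: 0.701
shift [-0.102   0.4305  0.0009] turn 0.302 pos [0.5304 0.0794 0.234 ] rot [ 3.1411 -0.0033  0.0901] grip 0.701 t 38.32
```

```bash
python3 -m jog '[0.7,-0.009,0.038,0,0.03, 0.7,-0.018,0.076,0,0.06, 0.7,-0.027,0.114,0,0.09, 0.7,-0.036,0.152,0,0.12, 0.7,-0.045,0.19,0,0.15, 0.7,-0.054,0.228,0,0.18, 0.7,-0.063,0.266,0,0.21, 0.7,-0.072,0.304,0,0.24, 0.7,-0.081,0.342,0,0.27, 0.7,-0.09,0.38,0,0.302]'
python3 -m jog '[0.7,0.002,0.03,0,0, 0.7,0.003,0.052,0,0, 0.7,0.003,0.052,0,0, 0.7,0.003,0.052,0,0, 0.7,0.003,0.052,0,0]'
python3 - <<'E'
from h import *; from workcell import bot,get_image
s=bot.sense();shift(s,.4675,-.3585,.109,-.212)
for n in("side","top"):
    d=get_image(n);np.savez(f"{n}20.npz",**d)
    f=d["frame"]; f=f[30:250,150:350] if n=="side" else f[130:250,180:450]
    cv2.imwrite(f"pics/{n}20.png",cv2.resize(f,None,fx=2.7,fy=2.7,interpolation=cv2.INTER_CUBIC))
E
```

```text
time: 39.15
position: [0.4733, -0.3087, 0.2306]
tool_rot: [-3.14, 0.002, -0.214]
contact_force: [0.8, 0.2, 0.3]
grip_width: 0.703
time: 39.57
position: [0.4663, -0.3577, 0.2313]
tool_rot: [-3.14, 0.002, -0.212]
contact_force: [-0.7, 0.2, 0.2]
grip_width: 0.697
shift [0.0015 0.0007 0.1223] turn 0.0 pos [ 0.4663 -0.3577  0.2313] rot [-3.1401e+00  1.6000e-03 -2.1170e-01] grip 0.697 t 39.57
```

View pics/side20.png

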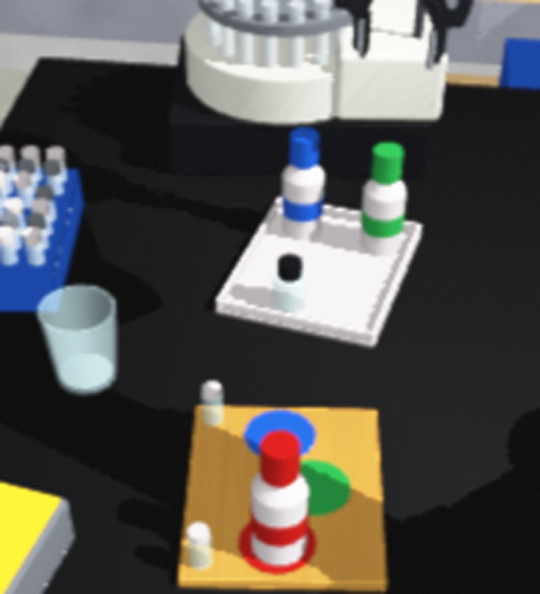

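View pics/top20.png

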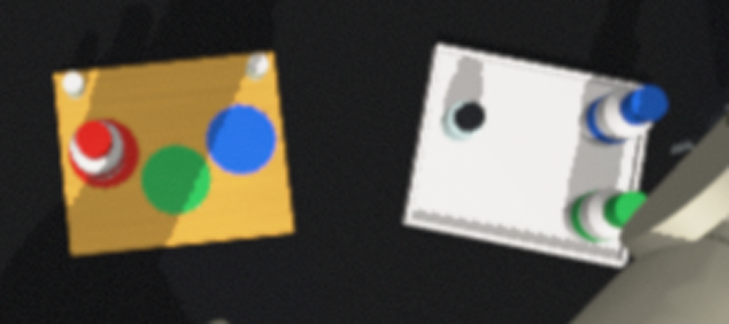

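Red stands well centred on its spot at (103,152) in the top view and (278,540) in the side view. I'll grip green next.

```bash
python3 -m jog '[0.7,0.001,0.001,0.02,0, 0.7,0.001,0.001,0.045,0, 0.7,0.001,0.001,0.075,0, 0.7,0.001,0.001,0.098,0, 0.7,0.001,0.001,0.113,0, 0.7,0.001,0.001,0.12,0, 0.7,0.001,0.001,0.122,0, 0.7,0.001,0.001,0.122,0]'
python3 -m jog '[0.5,0,0,0,0, 0.3,0,0,0,0, 0.2,0,0,0,0, 0.1,0,0,0,0, 0,0,0,0,0, 0,0,0,0,0, 0,0,0,0,0, 0,0,0,0,0]' 60
python3 -m jog '[0,0,0,-0.003,0, 0,0,0,-0.01,0, 0,0,0,-0.025,0, 0,0,0,-0.045,0, 0,0,0,-0.065,0, 0,0,0,-0.085,0, 0,0,0,-0.097,0, 0,0,0,-0.1,0, 0,0,0,-0.1,0]'
python3 - <<'E'
from h import *; from workcell import bot,get_image
s=bot.sense();shift(s,.506,.0142,.21,.09)
d=get_image("side"); cv2.imwrite("pics/side21.png",cv2.resize(d["frame"][30:230,170:330],None,fx=3.5,fy=3,interpolation=cv2.INTER_CUBIC))
E
```

```text
time: 40.33
position: [0.4675, -0.3595, 0.1109]
tool_rot: [3.141, -0.0, -0.211]
contact_force: [0.5, -0.4, 0.4]
grip_width: 0.7
time: 41.0
position: [0.4675, -0.3602, 0.1118]
tool_rot: [3.14, -0.002, -0.212]
contact_force: [-1.1, 1.2, 6.5]
grip_width: 0.327
time: 41.75
position: [0.4673, -0.3599, 0.2113]
tool_rot: [3.141, -0.001, -0.212]
contact_force: [0.1, -0.5, -2.1]
grip_width: 0.33
shift [-0.0408 -0.3738  0.0009] turn -0.302 pos [ 0.4673 -0.3599  0.2113] rot [ 3.1407e+00 -1.3000e-03 -2.1200e-01] grip 0.33 t 41.75
```

View pics/side21.png

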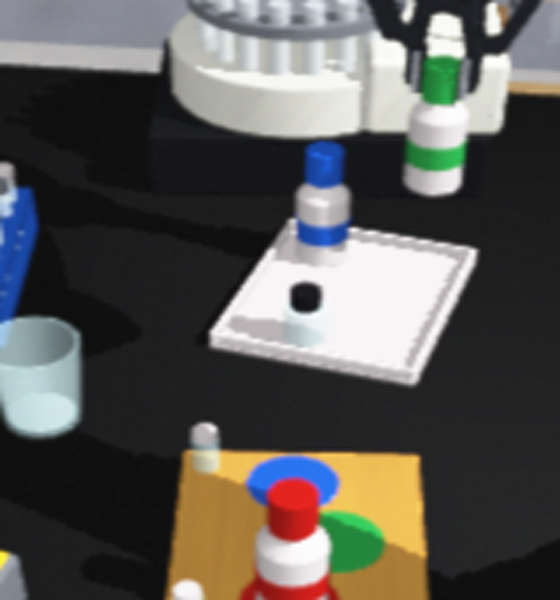

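Green is held upright. I'll carry it to its spot.

```bash
python3 -m jog '[0,-0.001,-0.01,0,-0.02, 0,-0.003,-0.03,0,-0.05, 0,-0.007,-0.065,0,-0.08, 0,-0.011,-0.1,0,-0.12, 0,-0.015,-0.135,0,-0.15, 0,-0.019,-0.17,0,-0.18, 0,-0.023,-0.205,0,-0.21, 0,-0.027,-0.24,0,-0.24, 0,-0.031,-0.275,0,-0.27, 0,-0.034,-0.31,0,-0.302]'
python3 - <<'E'
from h import *; from workcell import bot
shift(bot.sense(),.506,.0142,.21,.09)
E
```

```text
time: 42.63
position: [0.4982, -0.0471, 0.2096]
tool_rot: [-3.141, 0.002, 0.093]
contact_force: [1.1, -0.4, -0.9]
grip_width: 0.335
shift [ 0.0134 -0.0603 -0.0003] turn 0.003 pos [ 0.4982 -0.0471  0.2096] rot [-3.1407e+00  1.7000e-03  9.2500e-02] grip 0.335 t 42.63
```

```bash
python3 -m jog '[0,0.004,-0.025,0,0, 0,0.009,-0.042,0,0, 0,0.012,-0.052,0,0, 0,0.0135,-0.057,0,0, 0,0.0135,-0.058,0,0, 0,0.0135,-0.058,0,0, 0,0.0135,-0.058,0,0]'
python3 - <<'E'
from h import *; from workcell import bot,get_image
s=bot.sense();shift(s,.506,.0142,.1217,.09)
d=get_image("side"); cv2.imwrite("pics/side22.png",cv2.resize(d["frame"][50:250,150:330],None,fx=3,fy=3,interpolation=cv2.INTER_CUBIC))
E
```

```text
time: 43.22
position: [0.5072, 0.0086, 0.2103]
tool_rot: [3.141, 0.0, 0.089]
contact_force: [-0.8, -0.2, -1.0]
grip_width: 0.333
shift [-0.0007 -0.0057  0.0886] turn -0.001 pos [0.5072 0.0086 0.2103] rot [3.1415e+00 4.0000e-04 8.9100e-02] grip 0.333 t 43.22
```

View pics/side22.png

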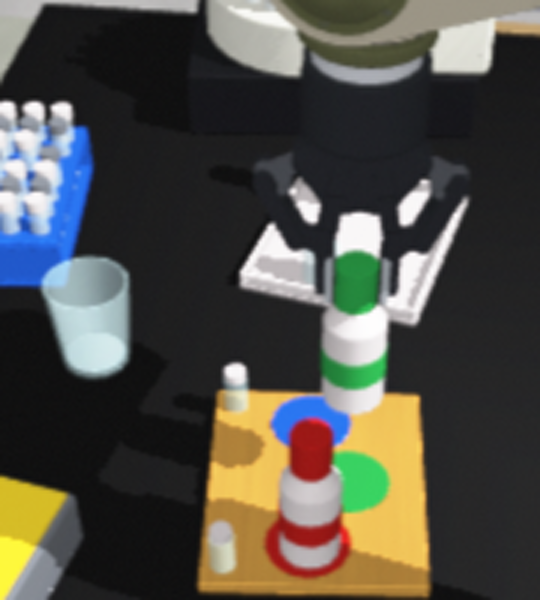

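Green hangs clear of red, about 5 mm short in y. I'll correct that and lower it.

```bash
python3 -m jog '[0,-0.0005,-0.003,0.006,0, 0,-0.0005,-0.0055,0.022,0, 0,-0.0005,-0.0055,0.042,0, 0,-0.0005,-0.0055,0.058,0, 0,-0.0005,-0.0055,0.071,0, 0,-0.0005,-0.0055,0.079,0, 0,-0.0005,-0.0055,0.083,0, 0,-0.0005,-0.0055,0.085,0, 0,-0.0005,-0.0055,0.0865,0, 0,-0.0005,-0.0055,0.0865,0]'
python3 -m jog '[0,0,0,0.0005,0, 0,0,0,0.001,0, 0,0,0,0.0015,0, 0,0,0,0.0015,0]'
python3 -m jog '[0,0,0,0.0005,0, 0,0,0,0.001,0, 0,0,0,0.001,0]'
```

```text
time: 44.1
position: [0.5066, 0.0148, 0.1243]
tool_rot: [3.141, -0.001, 0.09]
contact_force: [-0.2, -0.3, -1.2]
grip_width: 0.33
time: 44.43
position: [0.5064, 0.0149, 0.1226]
tool_rot: [3.141, -0.0, 0.09]
contact_force: [1.2, 0.5, -1.2]
grip_width: 0.334
time: 44.68
position: [0.5065, 0.0148, 0.1218]
tool_rot: [3.141, -0.0, 0.09]
contact_force: [-1.9, 0.2, 2.9]
grip_width: 0.33
```

```bash
python3 -m jog '[0,0,0,0,0, 0,0,0,-0.0005,0, 0.4,0,0,-0.0005,0, 0.5,0,0,-0.0005,0, 0.6,0,0,-0.0005,0, 0.7,0,0,-0.0005,0, 0.7,0,0,-0.0005,0]'
python3 -m jog '[0.7,0,0,-0.015,0, 0.7,0,0,-0.045,0, 0.7,0,0,-0.08,0, 0.7,0,0,-0.105,0, 0.7,0,0,-0.11,0, 0.7,0,0,-0.11,0]'
python3 - <<'E'
from h import *; from workcell import bot,get_image
s=bot.sense();shift(s,.555,-.3785,.233,-.212)
E
```

```text
time: 45.27
position: [0.5064, 0.0149, 0.1219]
tool_rot: [3.142, 0.0, 0.09]
contact_force: [1.3, 0.7, 0.0]
grip_width: 0.705
time: 45.77
position: [0.5069, 0.0148, 0.2334]
tool_rot: [3.141, -0.003, 0.09]
contact_force: [0.0, 0.2, -0.5]
grip_width: 0.699
shift [0.0125 0.396  0.0009] turn 0.302 pos [0.5069 0.0148 0.2334] rot [ 3.1406 -0.0032  0.0901] grip 0.699 t 45.77
```

```bash
python3 -m jog '[0.7,0.001,0.038,0,0.03, 0.7,0.0025,0.076,0,0.06, 0.7,0.004,0.114,0,0.09, 0.7,0.005,0.152,0,0.12, 0.7,0.006,0.19,0,0.15, 0.7,0.007,0.228,0,0.18, 0.7,0.009,0.266,0,0.21, 0.7,0.01,0.304,0,0.24, 0.7,0.011,0.342,0,0.27, 0.7,0.012,0.38,0,0.302]'
python3 -m jog '[0.7,0.004,0.01,0,0, 0.7,0.0045,0.015,0,0, 0.7,0.0045,0.015,0,0, 0.7,0.0045,0.015,0,0, 0.7,0.0045,0.015,0,0]'
python3 - <<'E'
from h import *; from workcell import bot,get_image
s=bot.sense();shift(s,.555,-.3785,.109,-.212)
for n in("side","top"):
    d=get_image(n);np.savez(f"{n}23.npz",**d)
    f=d["frame"]; f=f[30:250,150:350] if n=="side" else f[130:250,180:450]
    cv2.imwrite(f"pics/{n}23.png",cv2.resize(f,None,fx=2.7,fy=2.7,interpolation=cv2.INTER_CUBIC))
E
```

```text
time: 46.6
position: [0.552, -0.3641, 0.2297]
tool_rot: [-3.14, 0.003, -0.214]
contact_force: [0.6, 0.1, 0.5]
grip_width: 0.696
time: 47.02
position: [0.5539, -0.3767, 0.2319]
tool_rot: [-3.141, 0.0, -0.211]
contact_force: [-0.4, -0.2, -0.1]
grip_width: 0.703
shift [0.0015 0.0015 0.1229] turn 0.001 pos [ 0.5539 -0.3767  0.2319] rot [-3.1411e+00  4.0000e-04 -2.1060e-01] grip 0.703 t 47.02
```

View pics/side23.png

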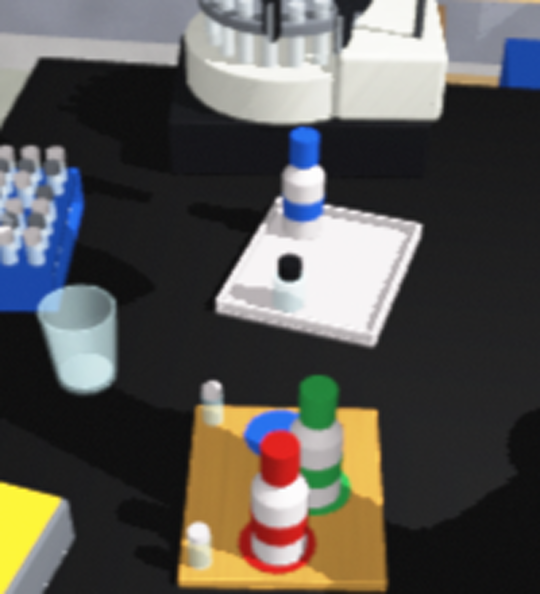

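View pics/top23.png

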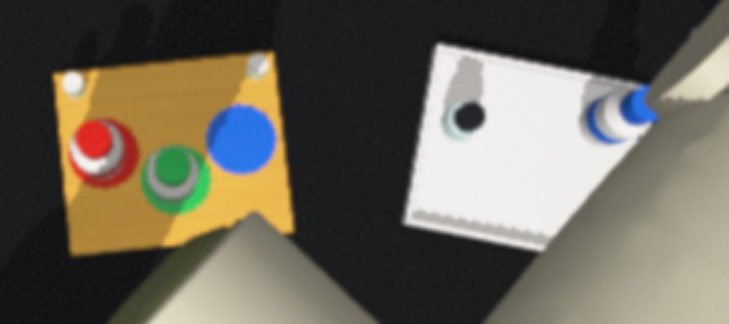

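Red and green both stand on their own spots, at (103,152) and (175,178) in the top view. I'll grip blue.

```bash
python3 -m jog '[0.7,0.001,0.001,0.02,0, 0.7,0.001,0.001,0.045,0, 0.7,0.001,0.001,0.075,0, 0.7,0.001,0.001,0.098,0, 0.7,0.001,0.001,0.113,0, 0.7,0.001,0.001,0.12,0, 0.7,0.001,0.001,0.123,0, 0.7,0.001,0.001,0.123,0]'
python3 -m jog '[0.5,0,0,0,0, 0.3,0,0,0,0, 0.2,0,0,0,0, 0.1,0,0,0,0, 0,0,0,0,0, 0,0,0,0,0, 0,0,0,0,0, 0,0,0,0,0]' 60
python3 -m jog '[0,0,0,-0.003,0, 0,0,0,-0.01,0, 0,0,0,-0.025,0, 0,0,0,-0.045,0, 0,0,0,-0.065,0, 0,0,0,-0.085,0, 0,0,0,-0.097,0, 0,0,0,-0.1,0, 0,0,0,-0.1,0]'
python3 - <<'E'
from h import *; from workcell import bot,get_image
s=bot.sense();shift(s,.5425,-.0455,.21,.09)
d=get_image("side"); cv2.imwrite("pics/side24.png",cv2.resize(d["frame"][30:230,170:330],None,fx=3.5,fy=3,interpolation=cv2.INTER_CUBIC))
E
```

```text
time: 47.78
position: [0.5547, -0.3791, 0.1094]
tool_rot: [3.141, -0.0, -0.212]
contact_force: [0.4, -0.0, -0.0]
grip_width: 0.703
time: 48.45
position: [0.5547, -0.3797, 0.1105]
tool_rot: [3.14, -0.002, -0.212]
contact_force: [-2.1, 0.8, 6.7]
grip_width: 0.33
time: 49.2
position: [0.5546, -0.3794, 0.2098]
tool_rot: [3.141, -0.001, -0.212]
contact_force: [0.8, 0.4, -1.8]
grip_width: 0.334
shift [-0.0821 -0.3239 -0.0005] turn -0.302 pos [ 0.5546 -0.3794  0.2098] rot [ 3.1408e+00 -1.3000e-03 -2.1200e-01] grip 0.334 t 49.2
```

View pics/side24.png

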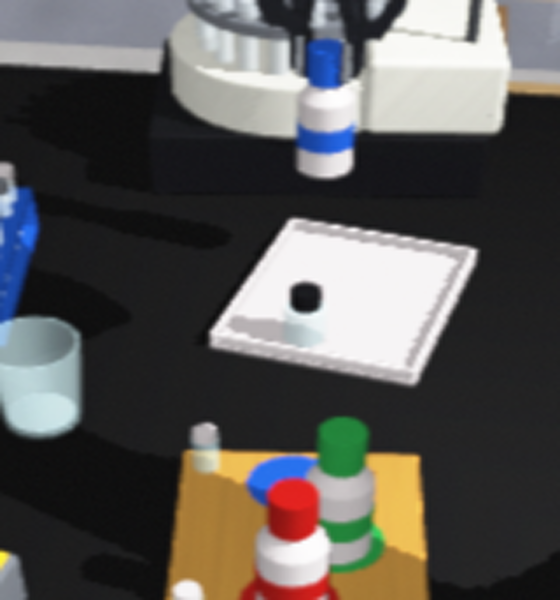

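Blue is held upright. I'll carry it to its spot; the path passes over the vial with 45 mm to spare.

```bash
python3 -m jog '[0,-0.002,-0.01,0,-0.02, 0,-0.007,-0.03,0,-0.05, 0,-0.015,-0.06,0,-0.08, 0,-0.023,-0.092,0,-0.12, 0,-0.031,-0.124,0,-0.15, 0,-0.039,-0.156,0,-0.18, 0,-0.047,-0.188,0,-0.21, 0,-0.055,-0.22,0,-0.24, 0,-0.063,-0.248,0,-0.27, 0,-0.069,-0.27,0,-0.302]'
python3 -m jog '[0,0,-0.012,0,0, 0,0,-0.02,0,0, 0,0,-0.022,0,0, 0,0,-0.022,0,0]'
python3 - <<'E'
from h import *; from workcell import bot
shift(bot.sense(),.5425,-.0455,.12,.09)
E
```

```text
time: 50.08
position: [0.5428, -0.0977, 0.2081]
tool_rot: [-3.14, 0.002, 0.094]
contact_force: [1.2, -0.3, -1.6]
grip_width: 0.335
time: 50.42
position: [0.5418, -0.0792, 0.2087]
tool_rot: [3.142, 0.0, 0.09]
contact_force: [0.6, -0.5, -0.6]
grip_width: 0.33
shift [ 0.0037 -0.0335  0.0887] turn -0.0 pos [ 0.5418 -0.0792  0.2087] rot [3.1415e+00 3.0000e-04 8.9600e-02] grip 0.33 t 50.42
```

```bash
python3 -m jog '[0,0.001,-0.008,0,0, 0,0.003,-0.022,0,0, 0,0.004,-0.03,0,0, 0,0.004,-0.033,0,0, 0,0.004,-0.033,0,0, 0,0.004,-0.033,0,0]'
python3 - <<'E'
from h import *; from workcell import bot,get_image
s=bot.sense();shift(s,.5425,-.0455,.12,.09)
d=get_image("side"); cv2.imwrite("pics/side25.png",cv2.resize(d["frame"][50:250,150:330],None,fx=3,fy=3,interpolation=cv2.INTER_CUBIC))
E
```

```text
time: 50.92
position: [0.5429, -0.046, 0.209]
tool_rot: [3.141, -0.0, 0.09]
contact_force: [0.8, -0.3, -1.5]
grip_width: 0.331
shift [-0.0004 -0.0006  0.089 ] turn -0.0 pos [ 0.5429 -0.046   0.209 ] rot [ 3.1414 -0.      0.0899] grip 0.331 t 50.92
```

View pics/side25.png

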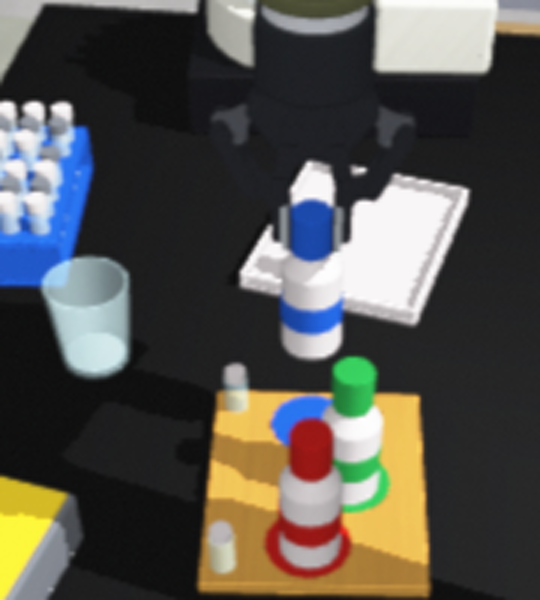

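Blue is upright above its spot. I'll lower it to contact, expected at a TCP height of about 0.120.

```bash
python3 -m jog '[0,0,0,0.008,0, 0,0,0,0.025,0, 0,0,0,0.042,0, 0,0,0,0.058,0, 0,0,0,0.071,0, 0,0,0,0.079,0, 0,0,0,0.083,0, 0,0,0,0.085,0, 0,0,0,0.0865,0, 0,0,0,0.0865,0]'
python3 -m jog '[0,0,0,0.0005,0, 0,0,0,0.001,0, 0,0,0,0.0015,0, 0,0,0,0.0015,0]'
python3 -m jog '[0,0,0,0.0005,0, 0,0,0,0.001,0, 0,0,0,0.001,0]'
```

```text
time: 51.8
position: [0.5431, -0.0458, 0.1228]
tool_rot: [3.141, -0.001, 0.09]
contact_force: [0.3, -0.3, -0.5]
grip_width: 0.333
time: 52.13
position: [0.5429, -0.0457, 0.1211]
tool_rot: [3.141, -0.0, 0.09]
contact_force: [-0.5, 0.1, -1.8]
grip_width: 0.334
time: 52.38
position: [0.543, -0.0458, 0.1205]
tool_rot: [3.141, -0.0, 0.09]
contact_force: [-1.6, 0.5, 3.5]
grip_width: 0.335
```

```bash
python3 -m jog '[0,0,0,0,0, 0,0,0,-0.0005,0, 0.4,0,0,-0.0005,0, 0.5,0,0,-0.0005,0, 0.6,0,0,-0.0005,0, 0.7,0,0,-0.0005,0, 0.7,0,0,-0.0005,0]'
python3 -m jog '[0.7,0,0,-0.015,0, 0.7,0,0,-0.045,0, 0.7,0,0,-0.08,0, 0.7,0,0,-0.115,0, 0.7,0,0,-0.15,0, 0.7,0,0,-0.15,0]'
python3 -m jog '[0.7,0,0.03,0,0, 0.7,0,0.06,0,0, 0.7,0,0.1,0,0, 0.7,0,0.14,0,0, 0.7,-0.04,0.17,0,0, 0.7,-0.08,0.19,0,0, 0.7,-0.12,0.2,0,0, 0.7,-0.15,0.2,0,0, 0.7,-0.15,0.2,0,0, 0.7,-0.15,0.2,0,0]'
cat > m.py <<'E'
from h import *; from workcell import bot,get_image
from scipy.optimize import least_squares
spots=dict(red=(.5306,.0785),green=(.5066,.0143),blue=(.5422,-.0447),jar=(.5073,.2935))
for n in("side","top"):
    d=get_image(n); P=cloud(d); hsv=cv2.cvtColor(d["frame"],cv2.COLOR_BGR2HSV)
    for c,i in spots.items():
        lo,hi,r=((.03,.068,.022) if c!='jar' else (.055,.092,.024))
        h=np.hypot(P[...,0]-i[0],P[...,1]-i[1])
        p=P[(h<.03)&(P[...,2]>lo)&(P[...,2]<hi)]
        s=least_squares(lambda k:np.hypot(*(p[:,:2]-k[:2]).T)-r,[*i],loss='soft_l1',f_scale=.001).x
        t=P[(h<.03)&(P[...,2]>(.122 if c!='jar' else .094))]
        print(n,c,len(p),s.round(4),'top',((t.max(0)+t.min(0))/2).round(4),'zmed',np.median(t[:,2]).round(4))
    v=P[(abs(P[...,0]-.55)<.05)&(abs(P[...,1]+.24)<.05)&(P[...,2]>.045)&(P[...,2]<.07)]; print(n,'vial',v.mean(0).round(4))
    cv2.imwrite(f"pics/{n}26.png",d["frame"])
    f=d["frame"][30:384,150:350] if n=="side" else d["frame"][130:260,60:450]
    k=1.65 if n=="side" else 2
    cv2.imwrite(f"pics/{n}26z.png",cv2.resize(f,None,fx=k,fy=k,interpolation=cv2.INTER_CUBIC))
E
python3 m.py
```

```text
time: 52.97
position: [0.5429, -0.0457, 0.1204]
tool_rot: [-3.142, 0.0, 0.09]
contact_force: [-1.0, 0.6, -0.2]
grip_width: 0.7
time: 53.47
position: [0.5447, -0.0461, 0.2774]
tool_rot: [3.137, -0.011, 0.09]
contact_force: [0.2, 0.3, 0.9]
grip_width: 0.699
time: 54.3
position: [0.4104, -0.2589, 0.2707]
tool_rot: [3.141, -0.0, 0.087]
contact_force: [1.0, 0.6, -0.2]
grip_width: 0.701
side red 251 [0.5286 0.0811] top [0.5283 0.0818 0.127 ] zmed 0.1288
side green 167 [0.5059 0.0168] top [0.5059 0.0172 0.1269] zmed 0.1288
side blue 149 [ 0.5421 -0.0432] top [ 0.542  -0.0422  0.1269] zmed 0.1288
side jar 297 [0.5078 0.2948] top [0.5077 0.296  0.098 ] zmed 0.0984
side vial [ 0.5544 -0.2403  0.0535]
top red 41 [0.5282 0.08  ] top [0.5274 0.0797 0.129 ] zmed 0.1309
top green 23 [0.5051 0.016 ] top [0.5046 0.0157 0.1287] zmed 0.1307
top blue 39 [ 0.541  -0.0436] top [ 0.5411 -0.0437  0.1288] zmed 0.1302
top jar 86 [0.5078 0.2947] top [0.508  0.2942 0.0995] zmed 0.0999
top vial [ 0.553  -0.244   0.0567]
```

View pics/side26z.png

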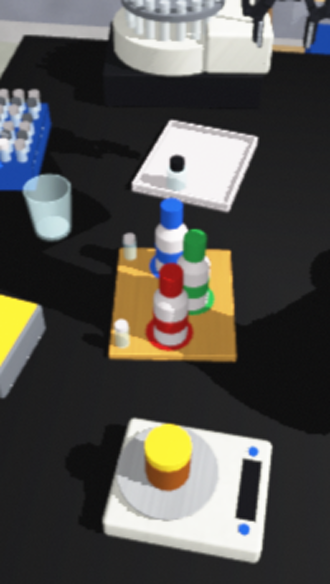

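View pics/top26z.png

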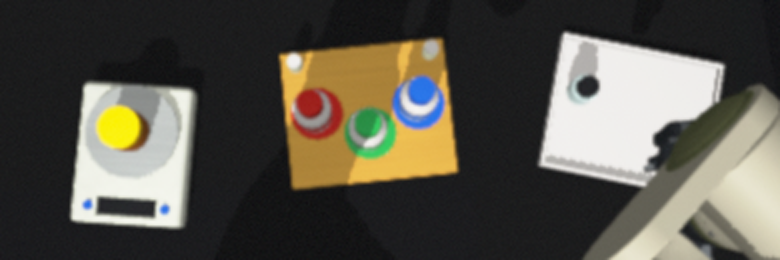

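Red, green and blue stand upright on their spots, at (317,112), (370,130) and (418,100) in the top view. The jar is on the pan at (120,128), and the vial and the small corner vials haven't moved. The arm is clear, so I'll let it settle and hand in.

```bash
python3 -m jog '[0.7,0,0,0,0, 0.7,0,0,0,0, 0.7,0,0,0,0, 0.7,0,0,0,0]'
python3 -c "
from workcell import close_job
print(close_job())"
```

```text
time: 54.73
position: [0.4119, -0.2582, 0.2703]
tool_rot: [-3.141, 0.0, 0.091]
contact_force: [-0.1, -0.0, -0.1]
grip_width: 0.7
the job is handed in; nothing more can be done
None
```

The job was carried out in full and handed in at about 55 s of the 144 s allowed; the hand-in gave no verdict. I moved blue, green and red into the side tray, set the jar gently on the balance pan, then put red, green and blue back on their own spots.

In the last pictures from both cameras:
- **Bottles:** each stands upright within about 4 mm of its spot's centre (limit 14 mm).
- **Jar:** it stands within about 2 mm of the pan's middle (limit 15 mm).
- **Black-capped vial:** it has not measurably moved, and the two small vials on the rack corners are still standing.
- **Arm:** it was clear of everything, with about 0 N at the wrist.

No check failed. The two cameras did disagree by about 2 to 5 mm in y on some points and about 2 mm in height. A check against the gripper fingers put the side camera about 2 mm too high in y, so I used averaged values for the spots.

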